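# Turn the chromed grille face up under the height gauge and read its crown

### The job

The chromed grille lies face down on the felt pad: turn it over, setting it down and taking it again on the way, and lay it face up on the steel plate of the height gauge with the middle of its crown under the foot. Then press the gauge's knob down until the foot rests on the crown with its spring pushed in about 6 mm, and leave it so. The grille is thin sheet: grip it with less than 50 N, do not drop it or let it topple, do not press the foot hard onto it, and leave the keys, the sleeve and the rod block alone.

Things in the scene. Friction and masses are not known exactly. Their poses are not given: they have to be found in the camera images.
- grille: Chromed sheet-metal grille: shallow open pan 124 mm long (its y), 56 wide (its x), 30 deep, walls 2 mm, 130 g. Origin: middle of the outside of its slotted crown; z points from the crown out of the open back. Starts face down on the pad, z up; face up means z straight down, the open rim on the plate, origin 30 mm above it. Also stands upright on either flat end (within 8 degrees).
- pad: Green felt-covered pad, 180 x 220 x 4 mm, fixed; origin at the centre of its underside, its top 4 mm above the counter. The grille lies on it at the start.
- gauge: Bench height gauge, fixed. Origin: underside of its steel base plate (16 mm thick; from x -85 to +95 mm, y -75 to +75 mm in its frame). A column 22 mm thick (collars 40) stands at x = +75 mm, 206 mm tall; an arm reaches from it to the foot's axis at x = -20 mm. Front and both sides are open for bringing a part under the foot; the hand should lean away from the gauge meanwhile.
- gauge_plate (a point): Point on the top of the gauge's steel plate, 16 mm above the counter, straight below the foot: where the middle of the grille belongs.
- foot_tip (a point): Middle of the underside of the gauge's foot, a brass disc 16 mm across and 4 mm thick on a 6 mm stem; with the spindle fully up it is 90 mm above the counter (74 mm above the plate).
- foot_pad: The brass foot disc; its origin lies on the foot's axis and has no use: read foot_tip instead.
- knob_top (a point): Middle of the flat top of the round black knob (30 mm across, 14 mm tall) on the gauge's spindle; 236 mm above the counter with the spindle fully up, open all round and from above, and straight above the foot. Press it down with the closed fingertips to lower spindle and foot.
- gauge_spindle (a joint): How far the spindle has been lowered, m: 0 fully up, 0.060 fully down. A brake holds it wherever it is left; it takes about 6 N at the knob to move it either way. It starts up to 10 mm lowered.
- gauge_foot (a joint): How far the foot's spring is pushed in, m: 0 when the foot hangs free, 0.012 at the stop. The spring presses with 0.75 N at first and 0.25 N more for each mm, 2.3 N at 6 mm; beyond the stop the full push of the hand goes into the part.
- key_a: Accordion key, wood with an amber celluloid top, 116 x 20 x 10 mm, lying flat; origin at the centre of its underside, x along it. Bystander.
- key_b: A second such key beside the first. Bystander.
- sleeve: Brass sleeve (tube) 16 mm across and 26 mm tall, standing; origin at the centre of its underside. Bystander.
- rod_block: Steel rod-straightening block with cross grooves, 92 x 46 x 31 mm, 0.95 kg; origin at the centre of its underside. Bystander.
- grille_back (a point): Middle of the grille's open back, 30 mm from its origin along its z. The long side walls are flat over the 24 mm next to this open rim; the 6 mm next to the crown is bevelled. The fingers pinch these side walls, across the 56 mm; 20 to 30 N holds it well, above 50 N dents it. The end walls are 54 x 30 mm.
- dial_under (a point): Point on the foot's axis under the gauge's arm, 122 mm above the counter. The arm and its 48 mm round dial (front at x = -50 mm in the gauge's frame) fill the heights from here to 170 mm, 24 mm to either side of the axis; a small clamp knob beside the column reaches y = +48 mm.

How it is judged:
On the way:
1. the grille lies face up on the gauge's plate, its middle under the foot, let go, the foot still clear of it (angle between grille's own z axis and vertical above 3.04 rad and horizontal distance between grille and gauge_plate below 0.015 m and z of grille in the frame of gauge below 0.049 m and contact force between each of the fingers, foot_pad and grille below 0.1 N), for 0.2 s.
At the end, for the whole second after the job is handed in: The grille stands at rest face up on the gauge's plate (level within 0.1 rad, all of its rim on the plate), the middle of its crown within 15 mm of the foot's axis, and the foot rests on the crown with its spring pushed in 3 to 9 mm (angle between grille's own z axis and vertical above 3.04 rad and horizontal distance between grille and gauge_plate below 0.015 m and z of grille in the frame of gauge between 0.042 and 0.049 m and value of joint gauge_foot between 0.003 and 0.009 m and contact force between foot_pad and grille above 0.4 N and linear speed of grille below 0.02 m/s); the robot touches nothing.
It fails at once if the grille is squeezed too hard (both fingers' forces added above 110 N, a grip of about 55 N) (contact force between the fingers and grille above 110 N).
It fails at once if the gauge's foot is pressed hard onto the grille (above 8 N) (contact force between foot_pad and grille above 8 N).
It fails at once if the grille is dropped or topples: out of the hand it moves faster than 0.45 m/s (contact force between the fingers and grille below 0.1 N and linear speed of grille above 0.45 m/s).
It fails at once if a bystander is shifted by more than 20 mm (distance of any of key_a, key_b, sleeve, rod_block from where it was at the start of the episode above 0.02 m).
It also fails if it takes over 64 s, if anything falls off the work surface, if the arm or the gripper's body presses on something with over 40 N, if the wrist force passes 120 N, or if a joint passes its speed limit or range.

### The arm

A 6-joint arm with a two-finger parallel gripper is mounted at the origin on the work surface. World frame = base frame: x ahead of the robot, y to its left, z up, the work surface at z = 0. Lengths are in m, angles in rad, forces in N, time in s.
With the tool pointing down it reaches from about 0.3 to 0.775 m from the base axis. Payload 14.6 kg.
Tool frame: the origin (TCP) lies midway between the tips of the shut fingers; the grasp point (between the pads) lies 19 mm behind it; z points along the fingers, y is the line along which they close (so a half turn about z gives the same grasp; the last joint's range is limited). The gripper opens to 94 mm and grips with 3 to 60 N. Pads are 16 mm wide; open, the fingers measure 119 mm over their backs; the gripper's body (75 mm by 177 mm) begins 78 mm behind the grasp point.
Start: joints at [-1.182, 0.3, 1.521, -0, 1.321, -0.067], TCP at [0.242, -0.494, 0.177] pointing down, gripper open.
Joint ranges: [-3.03, 3.03], [-0.79, 2.21], [0.23, 2.52], [-1.04, 4.18], [0, 3.07], [-2.55, 2.55]. Speed limits (rad/s): [2.22, 2.22, 2.57, 3.14, 3.14, 3.14].

### API

Orientations are given as a 3x3 rotation matrix whose columns are the frame's x, y, z axes.
In Python, from workcell import sensors, optics, robot, nets gives the robot as it stands.
- The arm moves only by the tool send_rows, never from a script. Its argument "deltas" is a list of rows, each a list of 6 numbers: the shift along the tool's x, y, z in m, then the turn, a rotation vector about the tool's x, y, z in rad. A call has 1 to 12 rows; each row is the pose to reach, as a shift and turn from the pose commanded when the call began, along the tool's axes at that moment; what a row does not reach only later rows make up. A row lasts 1/8 s, in which the tool goes at most 62.5 mm and 10.7 degrees, less where a joint would pass 70% of its speed; a pose out of reach is approached as far as the arm can. A call with a gripper value outside its range is refused whole. "gripper" is the closure, from -1 (fully open) to 1 (shut), set as the call begins (left out, the last holds). The fingers move at their own pace and stop on an object; "force" is the grip in N (left out, the last holds). Time passes only in rows, so rows that repeat a pose let the fingers close. It gives the time, the measured TCP pose, the force, the opening and the grip force at its end, in the units of the state.
- sensors.sense(): the state, without advancing time (a new reading comes with each control period).
- optics.snapshot(name): name is "scene" or "top" or "wrist"; returns a dict with "image" (480x640x3 uint8, blue, green, red), "K" (3x3 intrinsics, pixels), "dist" ([k1, k2, p1, p2, k3] as OpenCV has them; the pictures are not rectified), "cam_to_world" (4x4, takes a point from camera to world coordinates). Camera axes: x right, y down, z forward; pixel columns grow to the right and rows downward; lengths in m; the calibration is good to about 2 mm. A picture is of the moment at which its call begins. There is no depth.
- robot.job_done(): hands the job in; it is judged then, once.
Trained networks look in the newest picture that a camera, given by its name, has taken for a name from the list of things; names that differ only in an ending like _2 or _b are one class to them, and where a whole thing is asked for, a point or a joint stands for the part that bears it (a point fixed in the world has none). Each returns a list of dicts, best first, with "confidence" (0 to 1); they miss things now and then, are a little off and sometimes report something else, mostly with a low value. They report only what shows in the picture. A call takes as long as a camera call.
- nets.search_frame(camera, label): "box" ([left, top, right, bottom] in pixels, round what is visible of it).
- nets.regions_of(camera, label): "region" (480x640 bool, what is visible of it) and "box" ([left, top, right, bottom] in pixels, round what is visible of it).
The state is a dict: "time": time; "qpos": joint angles; "joint_vel": joint speeds; "tau": joint torques, N m; "position": TCP position; "ee_rot": TCP orientation; "contact_force": force on the tool from outside, world axes, zero at the start; "wrist_torque": the same for the moment, N m; "opening": opening from 0.0 (shut) to 1.0 (fully open); "grasp_force": force on a finger pad.
Only numpy, scipy, OpenCV 4.12 (cv2) and the standard library are available. Lean on these libraries where they do the work, as an engineer would, in place of code of your own. Each camera call takes 0.05 s, during which the arm holds its last target. There are 200 camera calls.

## Working session

There is one attempt and no reset: what is moved stays moved. The work goes in short steps, Python scripts to look and compute and a tool call to move; the robot and the scene stay as the last step left them, time stands still between calls to the robot, and variables do not carry over. Pictures are saved under pics/ and viewed, at most 10 in all, crops included, and the job is handed in when it is done.

Besides the shell and the picture viewer there is one more tool, called after "Request:" by a JSON object that holds its "api" and its "payload". send_rows: Moves the arm, as the interface text tells. Its arguments: {"type":"object","properties":{"deltas":{"type":"array"},"gripper":{"type":"number"},"force":{"type":"number"}},"required":["deltas"]}

```bash
mkdir -p pics; ls; cat > h.py <<'E'
import numpy as np, cv2
from workcell import sensors, optics, robot, nets
def ray(s,px):
    p=cv2.undistortPoints(np.array(px,float).reshape(-1,1,2),s["K"],np.array(s["dist"])).reshape(-1,2)
    T=np.array(s["cam_to_world"]); d=np.c_[p,np.ones(len(p))]@T[:3,:3].T
    return T[:3,3],d
def atz(s,px,z):
    o,d=ray(s,px); return o+d*((z-o[2])/d[:,2])[:,None]
def proj(s,P):
    T=np.linalg.inv(np.array(s["cam_to_world"])); r,_=cv2.Rodrigues(T[:3,:3])
    return cv2.projectPoints(np.array(P,float).reshape(-1,1,3),r,T[:3,3],s["K"],np.array(s["dist"]))[0].reshape(-1,2)
E
python3 - <<'E'
from h import *
ims=[]
for c in ["scene","top"]:
    s=optics.snapshot(c); cv2.imwrite(f"pics/{c}0.png",s["image"]); ims.append(s["image"])
    print(c,np.round(s["cam_to_world"],3).tolist(),np.round(s["K"],0).tolist())
    for l in ["grille","pad","gauge","foot_pad","knob_top","key_a","sleeve","rod_block"]:
        r=nets.regions_of(c,l)
        for q in r[:2]:
            m=q["region"].astype(np.uint8); cn=max(cv2.findContours(m,0,2)[0],key=cv2.contourArea)
            (x,y),(w,h),a=cv2.minAreaRect(cn)
            print(l,round(q["confidence"],2),np.round(q["box"]),np.round([x,y,w,h,a],1))
print(sensors.sense())
E
```

```text
pics
scene [[0.871, 0.342, -0.353, 0.945], [0.492, -0.627, 0.604, -0.645], [-0.015, -0.699, -0.715, 0.925], [0.0, 0.0, 0.0, 1.0]] [[559.0, 0.0, 316.0], [0.0, 559.0, 247.0], [0.0, 0.0, 1.0]]
pad 0.86 [289. 194. 388. 275.] [338.4 232.6  84.8  69.3  13.6]
gauge 0.84 [171. 276. 285. 409.] [228.1 341.9 110.8 109.9  19.6]
foot_pad 0.46 [209. 326. 218. 337.] [212.8 332.8   6.1   9.1  68.2]
knob_top 0.91 [191. 276. 219. 335.] [199.5 292.   30.   17.   90. ]
key_a 0.65 [330. 383. 354. 445.] [341.6 413.5  11.9  60.5  15.3]
key_a 0.56 [313. 386. 337. 443.] [324.  413.3  12.1  60.7  18. ]
sleeve 0.59 [236. 263. 240. 275.] [237.5 268.9  10.6   6.5  78.7]
sleeve 0.34 [310. 386. 338. 443.] [324.1 413.   12.3  60.7  18.4]
rod_block 0.96 [409. 265. 458. 303.] [430.7 281.1  45.7  25.1  23. ]
top [[0.024, -0.995, 0.093, 0.498], [-0.999, -0.022, 0.024, -0.032], [-0.022, -0.094, -0.995, 1.086], [0.0, 0.0, 0.0, 1.0]] [[570.0, 0.0, 320.0], [0.0, 570.0, 242.0], [0.0, 0.0, 1.0]]
grille 0.7 [162. 266. 236. 316.] [198.4 291.5  31.5  68.8  74.4]
grille 0.67 [144. 234. 273. 339.] [207.1 285.4  94.5 115.1  80.5]

[... 625 characters left out ...]
     1.32071945e+00, -6.66349621e-02]), 'joint_vel': array([ 0.0013673 , -0.00047326, -0.00010622,  0.00144423, -0.00090847,
       -0.00135962]), 'tau': array([ 8.71749362e-04, -5.31653416e+01, -3.52913296e+01,  7.08979229e-02,
        2.12133589e-02,  1.74876391e-06]), 'position': array([ 0.24207555, -0.49383296,  0.17653928]), 'ee_rot': array([[ 8.97896522e-01,  4.40206581e-01, -3.59305596e-05],
       [ 4.40206582e-01, -8.97896522e-01,  3.20488650e-05],
       [-1.81538032e-05, -4.45934332e-05, -9.99999999e-01]]), 'contact_force': array([0.25138825, 0.19614967, 0.49889656]), 'wrist_torque': array([ 0.03234955, -0.02507059,  0.01267689]), 'grasp_force': 0.0, 'opening': 1.0045876546937023}
```

```bash
python3 - <<'E'
import cv2,numpy as np
a=cv2.imread('pics/top0.png');b=cv2.imread('pics/scene0.png')
A=cv2.resize(a[120:370,130:490],(800,555)); cv2.imwrite('pics/topc.png',A)
B=cv2.resize(b[180:460,150:480],(700,594)); cv2.imwrite('pics/scenec.png',B)
E
```

```text
(no output)
```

View pics/topc.png

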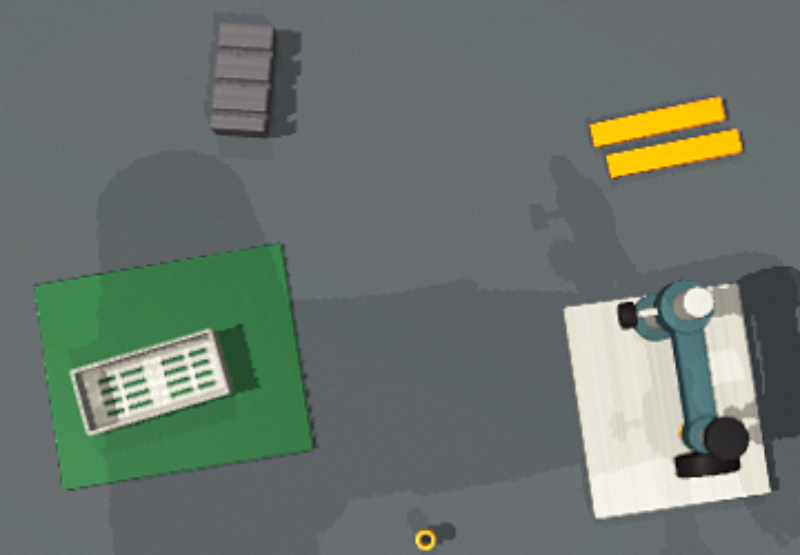

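View pics/scenec.png

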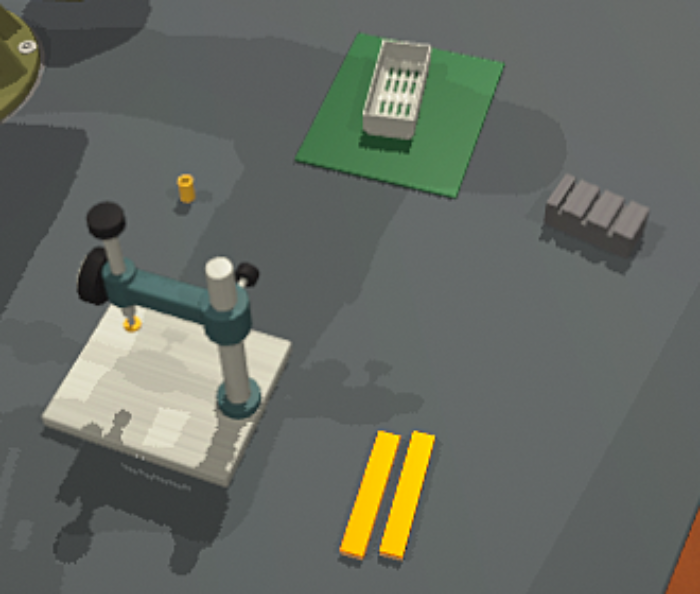

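```bash
cat >> h.py <<'E'
def fit(src,dst):
    src=np.array(src,float);dst=np.array(dst,float)[:,:2];a=src.mean(0);b=dst.mean(0)
    U,_,V=np.linalg.svd((src-a).T@(dst-b)); D=np.diag([1,np.linalg.det(V.T@U.T)]);R=V.T@D@U.T
    t=b-R@a; return R,t,np.degrees(np.arctan2(R[1,0],R[0,0])),np.linalg.norm((src@R.T+t)-dst,axis=1)*1000
E
python3 - <<'E'
from h import *
t=optics.snapshot("top");s=optics.snapshot("scene")
T=lambda p,z: atz(t,np.array(p)/2.2222+[130,120],z)
S=lambda p,z: atz(s,np.array(p)/2.1212+[150,180],z)
np.set_printoptions(precision=4,suppress=True)
# gauge: x away (up in top image), y left in image
print("gaugeT",*fit([[.095,.075],[-.085,.075],[-.085,-.075]],T([(565,307),(596,519),(772,492)],.016)))
print("gaugeS",*fit([[.095,.075],[-.085,.075],[.095,-.075],[-.085,-.075]],S([(291,343),(110,300),(228,480),(43,418)],.016))) if 0 else None
print(S([(291,343),(228,480),(43,418)],.016))
print("grilleT",*fit([[-.028,.062],[.028,.062],[.028,-.062],[-.028,-.062]],T([(90,434),(70,370),(213,328),(231,390)],.034)))
g=S([(383,40),(431,43),(413,127),(363,124)],.034);print(g,g.mean(0))
print("foot tip S at z.085",S([(132,325)],.085)," knob top T z.231",T([(727,438)],.231),"S",S([(105,212)],.231))
print("pad",T([(35,285),(282,243),(315,447),(64,489)],.004))
print("keys",T([(590,125),(722,97),(742,150),(612,178)],.010),"sleeve",T([(425,540)],.026),"block",T([(245,80)],.031))
E
```

```text
gaugeT [[ 0.9864 -0.1645]
 [ 0.1645  0.9864]] [ 0.49   -0.2177] 9.470686982109958 [0.8576 0.1733 0.7607]
[[ 0.574  -0.1295  0.016 ]
 [ 0.6003 -0.2746  0.016 ]
 [ 0.4239 -0.3047  0.016 ]]
grilleT [[ 0.9487 -0.3161]
 [ 0.3161  0.9487]] [0.4999 0.2172] 18.427143713346954 [0.2908 1.5145 1.3192 0.9768]
[[0.4555 0.2679 0.034 ]
 [0.5062 0.2895 0.034 ]
 [0.5508 0.1587 0.034 ]
 [0.5019 0.1372 0.034 ]] [0.5036 0.2133 0.034 ]
foot tip S at z.085 [[ 0.4717 -0.2197  0.085 ]]  knob top T z.231 [[ 0.4703 -0.2197  0.231 ]] S [[ 0.4706 -0.2172  0.231 ]]
pad [[0.58   0.3302 0.004 ]
 [0.6213 0.1148 0.004 ]
 [0.4473 0.0807 0.004 ]
 [0.4048 0.2962 0.004 ]]
keys [[ 0.729  -0.1488  0.01  ]
 [ 0.7565 -0.2632  0.01  ]
 [ 0.7102 -0.2804  0.01  ]
 [ 0.6831 -0.1682  0.01  ]] sleeve [[ 0.374  -0.0152  0.026 ]] block [[0.7579 0.1481 0.031 ]]
```

```bash
cat >> h.py <<'E'
from scipy.spatial.transform import Rotation as Ro
def Rt(yaw,lean):
    """tool y at yaw (deg) horizontal; lean deg: tool z = -Z cos + L sin, L = left of tool y"""
    return (Ro.from_euler('z',yaw,degrees=True)*Ro.from_euler('x',lean,degrees=True)).as_matrix()@np.array([[0,1,0],[1,0,0],[0,0,-1.]])
def L(yaw): a=np.radians(yaw); return np.array([-np.sin(a),np.cos(a),0])
def tcp(G,R,back=0): return np.array(G)+R[:,2]*(0.019-back)
def plan(targets,st=None):
    st=st or sensors.sense(); p=np.array(st["position"]);R=np.array(st["ee_rot"])
    for n,(P,Q) in targets:
        d=R.T@(np.array(P)-p); w=Ro.from_matrix(R.T@Q).as_rotvec()
        print(n,np.round(d,4).tolist(),np.round(w,3).tolist(),"dist %.3f ang %.0f"%(np.linalg.norm(d),np.degrees(np.linalg.norm(w))))
E
python3 - <<'E'
from h import *
R0=np.array(sensors.sense()["ee_rot"]); R=Rt(18.6,45); G=np.array([.502,.215,.026])-L(18.6)*.030
Rm=Rt(-25,0)
plan([("up",([.28,-.42,.36],R0)),("mid",([.40,-.05,.36],Rm)),("pre",(tcp(G,R,.13),R))])
print(G,tcp(G,R,.13),R)
E
```

```text
up [0.0665, -0.0496, -0.1835] [0.0, 0.0, 0.0] dist 0.201 ang 0
mid [0.3372, -0.329, -0.1835] [-0.0, 0.0, -0.679] dist 0.506 ang 39
pre [0.5312, -0.4145, 0.0721] [0.563, 0.642, -1.36] dist 0.678 ang 92
[0.51156878 0.18656695 0.026     ] [0.53660353 0.11217769 0.10448885] [[-2.25538291e-01  9.47768410e-01 -2.25538291e-01]
 [ 6.70173470e-01  3.18959309e-01  6.70173470e-01]
 [ 7.07106781e-01  1.38777878e-17 -7.07106781e-01]]
```

Request:
{"api": "send_rows", "payload": {"deltas": [[0.066, -0.05, -0.183, 0, 0, 0], [0.066, -0.05, -0.183, 0, 0, 0], [0.066, -0.05, -0.183, 0, 0, 0], [0.337, -0.329, -0.183, 0, 0, -0.679], [0.337, -0.329, -0.183, 0, 0, -0.679], [0.337, -0.329, -0.183, 0, 0, -0.679], [0.337, -0.329, -0.183, 0, 0, -0.679], [0.337, -0.329, -0.183, 0, 0, -0.679], [0.337, -0.329, -0.183, 0, 0, -0.679], [0.337, -0.329, -0.183, 0, 0, -0.679]], "gripper": -1, "force": 25}}

```text
time: 2.25
position: [0.4003, -0.0473, 0.3598]
ee_rot: [[0.419, 0.908, 0.001], [0.908, -0.419, 0.0], [0.0, 0.001, -1.0]]
contact_force: [0.2, -0.7, -0.7]
opening: 0.998
grasp_force: 0.0
```

```bash
python3 - <<'E'
from h import *
R=Rt(18.6,45); G=np.array([.502,.215,.026])-L(18.6)*.030
plan([("pre",(tcp(G,R,.13),R))]); print(sensors.sense()["qpos"])
E
```

```text
pre [0.2019, 0.0568, 0.2555] [0.298, 0.747, -0.717] dist 0.331 ang 62
[-2.08844647e-01 -1.13103910e-01  1.55561146e+00  2.53257754e-04
  1.69842603e+00  2.23658402e-01]
```

Request:
{"api": "send_rows", "payload": {"deltas": [[0.202, 0.057, 0.15, 0.298, 0.747, -0.717], [0.202, 0.057, 0.15, 0.298, 0.747, -0.717], [0.202, 0.057, 0.15, 0.298, 0.747, -0.717], [0.202, 0.057, 0.2, 0.298, 0.747, -0.717], [0.202, 0.057, 0.2, 0.298, 0.747, -0.717], [0.202, 0.057, 0.255, 0.298, 0.747, -0.717], [0.202, 0.057, 0.255, 0.298, 0.747, -0.717], [0.202, 0.057, 0.255, 0.298, 0.747, -0.717], [0.202, 0.057, 0.255, 0.298, 0.747, -0.717], [0.202, 0.057, 0.255, 0.298, 0.747, -0.717]]}}

```text
time: 3.5
position: [0.5375, 0.109, 0.1071]
ee_rot: [[-0.226, 0.949, -0.221], [0.672, 0.316, 0.67], [0.705, 0.003, -0.709]]
contact_force: [-0.2, -0.9, -0.7]
opening: 1.0
grasp_force: 0.0
```

```bash
python3 - <<'E'
from h import *
R=Rt(18.6,45); G=np.array([.502,.215,.026])-L(18.6)*.030
plan([("pre",(tcp(G,R,.13),R)),("grasp",(tcp(G,R,0),R))]); print(sensors.sense()["qpos"])
s=optics.snapshot("wrist"); im=s["image"]
q=np.array([[-.028,-.062],[.028,-.062],[.028,.062],[-.028,.062]])
a=np.radians(18.6);Rz=np.array([[np.cos(a),-np.sin(a)],[np.sin(a),np.cos(a)]])
P=np.c_[q@Rz.T+[.502,.215],np.full(4,.034)]
cv2.polylines(im,[np.round(proj(s,P)).astype(int)],True,(0,0,255),1)
cv2.imwrite("pics/w1.png",im)
E
```

```text
pre [0.0005, 0.0001, 0.0042] [0.004, 0.002, -0.0] dist 0.004 ang 0
grasp [0.0008, -0.0004, 0.1342] [0.004, 0.002, -0.0] dist 0.134 ang 0
[-0.21073436  0.59575305  1.48169511  0.65519506  1.53815605 -0.71888528]
```

View pics/w1.png

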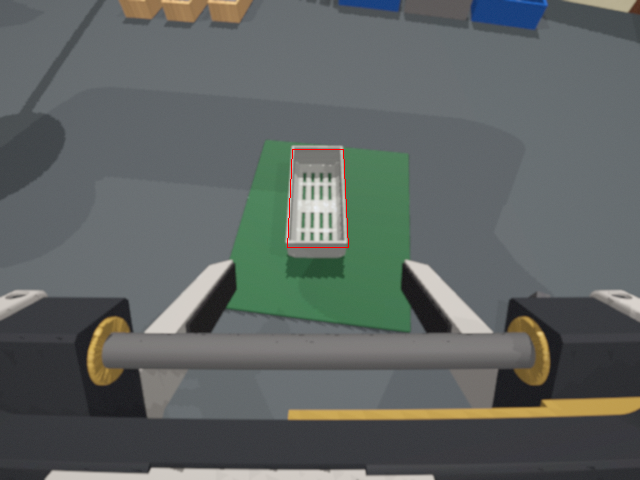

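Request:
{"api": "send_rows", "payload": {"deltas": [[0, 0, 0.04, 0.004, 0, 0], [0, 0, 0.08, 0.004, 0, 0], [0.001, 0, 0.1, 0.004, 0, 0], [0.001, 0, 0.12, 0.004, 0, 0], [0.001, 0, 0.13, 0.004, 0, 0], [0.001, 0, 0.13, 0.004, 0, 0], [0.001, 0, 0.13, 0.004, 0, 0], [0.001, 0, 0.13, 0.004, 0, 0]]}}

```text
time: 4.55
position: [0.508, 0.1965, 0.0138]
ee_rot: [[-0.223, 0.948, -0.227], [0.671, 0.318, 0.67], [0.707, -0.003, -0.707]]
contact_force: [0.3, 0.2, -0.2]
opening: 1.002
grasp_force: 0.0
```

Request:
{"api": "send_rows", "payload": {"deltas": [[0, 0, 0, 0, 0, 0], [0, 0, 0, 0, 0, 0], [0, 0, 0, 0, 0, 0], [0, 0, 0, 0, 0, 0], [0, 0, 0, 0, 0, 0], [0, 0, 0, 0, 0, 0], [0, 0, 0, 0, 0, 0], [0, 0, 0, 0, 0, 0]], "gripper": 1, "force": 25}}

```text
time: 5.55
position: [0.5075, 0.1969, 0.0134]
ee_rot: [[-0.223, 0.948, -0.228], [0.671, 0.319, 0.67], [0.708, -0.004, -0.707]]
contact_force: [-0.5, -0.1, -0.2]
opening: 0.587
grasp_force: 25.0
```

```bash
python3 - <<'E'
from h import *
R=Rt(18.6,45); G=np.array([.502,.215,.026])-L(18.6)*.030
plan([("grasp",(tcp(G,R,0),R))])
l=L(18.6)
# standing: hand lean -45 ; grasp point height 4+62+30=96
Rs=Rt(18.6,-45); C=np.array([.505,.165,0]); Gs=C-l*(-0.007)*1; 
print(sensors.sense()["position"])
Rh=Rt(18.6,0)
for n,(y,z,le) in {"lift":(.187,.09,45),"half":(.17,.14,0),"stand+15":(.158,.111,-45)}.items():
    Rr=Rt(18.6,le); plan([(n,(tcp([.508,y,z],Rr),Rr))])
E
```

```text
grasp [0.0011, 0.0006, 0.0022] [-0.002, -0.001, -0.003] dist 0.003 ang 0
[0.50748771 0.1968553  0.01336146]
lift [0.0475, -0.0029, -0.0419] [-0.002, -0.001, -0.003] dist 0.063 ang 0
half [0.058, -0.0085, -0.0942] [-0.003, -0.786, -0.002] dist 0.111 ang 45
stand+15 [0.0239, -0.0122, -0.0952] [-0.004, -1.571, -0.0] dist 0.099 ang 90
```

Request:
{"api": "send_rows", "payload": {"deltas": [[0.025, -0.002, -0.02, 0, 0, 0], [0.047, -0.003, -0.042, 0, 0, 0], [0.058, -0.006, -0.07, 0, -0.2, 0], [0.058, -0.008, -0.094, 0, -0.4, 0], [0.058, -0.008, -0.094, 0, -0.6, 0], [0.058, -0.008, -0.094, 0, -0.786, 0], [0.05, -0.009, -0.1, 0, -0.95, 0], [0.045, -0.01, -0.1, 0, -1.1, 0], [0.035, -0.012, -0.1, 0, -1.25, 0], [0.024, -0.012, -0.095, 0, -1.4, 0], [0.024, -0.012, -0.095, 0, -1.571, 0], [0.024, -0.012, -0.095, 0, -1.571, 0]]}}

```text
time: 7.05
position: [0.5113, 0.1465, 0.0956]
ee_rot: [[-0.232, 0.947, 0.222], [0.668, 0.321, -0.672], [-0.707, -0.008, -0.707]]
contact_force: [0.9, -0.2, -1.2]
opening: 0.584
grasp_force: 25.0
```

Request:
{"api": "send_rows", "payload": {"deltas": [[0, 0, 0, 0, 0, 0], [0, 0, 0, 0, 0, 0], [0, 0, 0, 0, 0, 0]]}}

```text
time: 7.42
position: [0.5128, 0.145, 0.0982]
ee_rot: [[-0.226, 0.948, 0.223], [0.671, 0.317, -0.67], [-0.706, -0.002, -0.708]]
contact_force: [0.4, 1.0, -1.3]
opening: 0.584
grasp_force: 25.0
```

```bash
python3 - <<'E'
from h import *
st=sensors.sense();print(st["qpos"],st["position"],st["contact_force"])
R=Rt(18.6,-45);p=st["position"]-.019*np.array(st["ee_rot"])[:,2];print("grasp pt",p)
plan([("fixrot",(st["position"],R)),("down to .098",(tcp([p[0],p[1],.098],R),R))])
for c in ["top","scene"]:
    s=optics.snapshot(c)
    cv2.imwrite(f"pics/{c}2.png",s["image"])
B=cv2.resize(s["image"][150:310,230:430],(750,600)); cv2.imwrite('pics/s2c.png',B)
E
```

```text
[ 0.59437018  0.52019162  1.62909831 -0.77252268  1.34121919  0.59224581] [0.51275201 0.1450341  0.09820109] [ 0.41686607  0.97692378 -1.27255061]
grasp pt [0.50852366 0.15776212 0.11165912]
fixrot [0.0, 0.0, 0.0] [-0.003, -0.002, 0.001] dist 0.000 ang 0
down to .098 [0.0096, 0.0001, 0.0097] [-0.003, -0.002, 0.001] dist 0.014 ang 0
```

View pics/s2c.png

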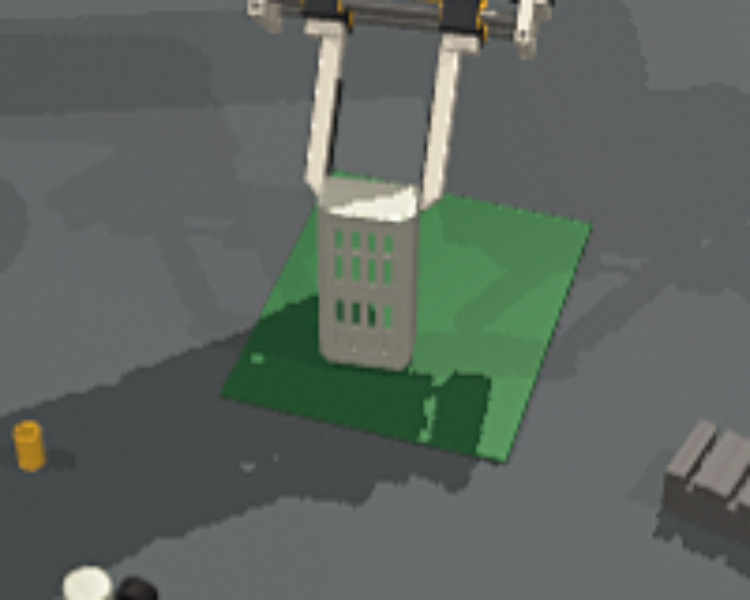

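Request:
{"api": "send_rows", "payload": {"deltas": [[0.004, 0, 0.004, 0, 0, 0], [0.007, 0, 0.007, -0.002, -0.001, 0], [0.008, 0, 0.008, -0.003, -0.002, 0.001], [0.0085, 0, 0.0085, -0.003, -0.002, 0.001], [0.009, 0, 0.009, -0.003, -0.002, 0.001], [0.009, 0, 0.009, -0.003, -0.002, 0.001]]}}

```text
time: 8.28
position: [0.5136, 0.1458, 0.0888]
ee_rot: [[-0.222, 0.947, 0.23], [0.667, 0.32, -0.673], [-0.711, 0.004, -0.703]]
contact_force: [-8.7, 4.7, 34.8]
opening: 0.583
grasp_force: 25.1
```

Request:
{"api": "send_rows", "payload": {"deltas": [[0.0007, 0, 0.0007, 0, 0, 0], [0.0014, 0, 0.0014, 0, 0, 0], [0.0014, 0, 0.0014, 0, 0, 0]]}}

```text
time: 8.65
position: [0.5139, 0.146, 0.0863]
ee_rot: [[-0.223, 0.947, 0.23], [0.668, 0.32, -0.672], [-0.71, 0.004, -0.704]]
contact_force: [-4.9, 5.2, 28.2]
opening: 0.572
grasp_force: 25.0
```

Request:
{"api": "send_rows", "payload": {"deltas": [[-0.0007, 0, -0.0007, 0, 0, 0], [-0.0014, 0, -0.0014, 0, 0, 0], [-0.0014, 0, -0.0014, 0, 0, 0]]}}

```text
time: 9.02
position: [0.5135, 0.1459, 0.0866]
ee_rot: [[-0.224, 0.947, 0.229], [0.668, 0.321, -0.671], [-0.709, 0.003, -0.705]]
contact_force: [-0.8, 2.6, 13.9]
opening: 0.574
grasp_force: 24.9
```

Request:
{"api": "send_rows", "payload": {"deltas": [[-0.0007, 0, -0.0007, 0, 0, 0], [-0.001, 0, -0.001, 0, 0, 0], [-0.001, 0, -0.001, 0, 0, 0]]}}

```text
time: 9.4
position: [0.513, 0.1458, 0.0868]
ee_rot: [[-0.226, 0.947, 0.228], [0.669, 0.321, -0.671], [-0.708, 0.001, -0.706]]
contact_force: [1.1, 1.9, 6.2]
opening: 0.57
grasp_force: 24.9
```

```bash
python3 - <<'E'
from h import *
st=sensors.sense();print(st["position"],st["contact_force"],st["position"]-.019*np.array(st["ee_rot"])[:,2])
s=optics.snapshot("scene"); cv2.imwrite("pics/scene3.png",s["image"])
B=cv2.resize(s["image"][170:270,280:380],(600,600),interpolation=cv2.INTER_CUBIC); cv2.imwrite('pics/s3c.png',B)
E
```

```text
[0.51302214 0.14580833 0.08683042] [1.10060587 1.91375857 6.18958275] [0.50869134 0.15855329 0.10023975]
```

View pics/s3c.png

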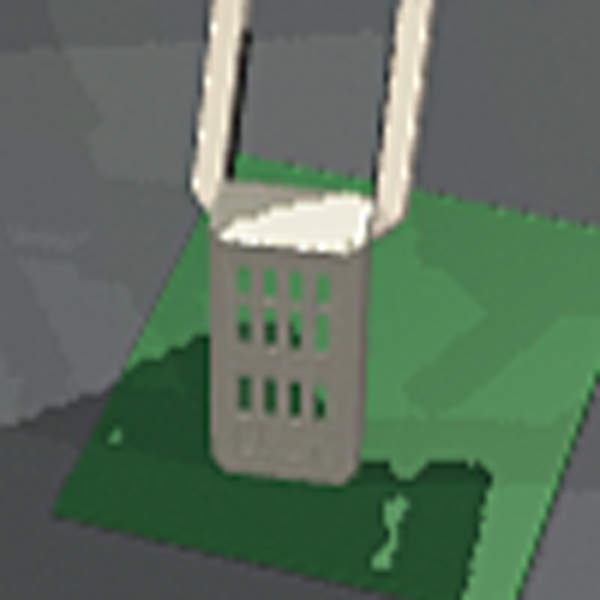

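```bash
python3 - <<'E'
from h import *
s=optics.snapshot("scene")
f=lambda p,z: atz(s,np.array(p)/6+[280,170],z)
a=f([(212,468),(358,484)],.004);b=f([(212,237),(368,256)],.128)
l=L(18.6);print(a,b,"lateral tilt(L) deg",np.degrees(np.arctan(((b-a)@l)/.124)), "x", np.degrees(np.arctan(((b-a)@np.array([.948,.319,0]))/.124)))
s=optics.snapshot("top");cv2.imwrite("pics/top3.png",s["image"])
r=nets.regions_of("top","grille")
for q in r[:2]: print(q["confidence"],q["box"])
r=nets.regions_of("scene","grille")
for q in r[:2]: print(q["confidence"],q["box"])
E
```

```text
[[0.49040979 0.12992613 0.004     ]
 [0.54348416 0.14918879 0.004     ]] [[0.49508993 0.12551706 0.128     ]
 [0.54849279 0.14309198 0.128     ]] lateral tilt(L) deg [-2.61878843 -3.40412248] x [1.39989832 1.29508064]
0.68 [209.7, 267.1, 248.4, 307.6]
0.61 [312.5, 201.0, 342.9, 250.6]
0.54 [171.3, 278.0, 284.2, 407.0]
```

Request:
{"api": "send_rows", "payload": {"deltas": [[0, 0, 0, 0, 0, 0], [0, 0, 0, 0, 0, 0], [0, 0, 0, 0, 0, 0], [0, 0, 0, 0, 0, 0]], "gripper": -0.35}}

```text
time: 10.15
position: [0.5123, 0.1454, 0.0861]
ee_rot: [[-0.227, 0.947, 0.226], [0.669, 0.32, -0.671], [-0.708, -0.001, -0.706]]
contact_force: [0.6, -0.3, 0.4]
opening: 0.672
grasp_force: 0.0
```

Request:
{"api": "send_rows", "payload": {"deltas": [[0, 0, 0, 0, 0, 0], [0, 0, 0, 0, 0, 0], [0, 0, 0, 0, 0, 0], [0, 0, 0, 0, 0, 0]], "gripper": -1}}

```text
time: 10.65
position: [0.5124, 0.1455, 0.0862]
ee_rot: [[-0.226, 0.947, 0.226], [0.669, 0.32, -0.671], [-0.708, -0.001, -0.706]]
contact_force: [0.3, -0.4, 0.3]
opening: 0.999
grasp_force: 0.0
```

Request:
{"api": "send_rows", "payload": {"deltas": [[0, 0, -0.02, 0, 0, 0], [0, 0, -0.05, 0, 0, 0], [0, 0, -0.1, 0, 0, 0], [0, 0, -0.15, 0, 0, 0], [0, 0, -0.18, 0, 0, 0], [0, 0, -0.18, 0, 0, 0]]}}

```text
time: 11.4
position: [0.4718, 0.2675, 0.2142]
ee_rot: [[-0.226, 0.947, 0.229], [0.67, 0.322, -0.67], [-0.707, 0.002, -0.707]]
contact_force: [0.3, -0.4, -1.0]
opening: 0.999
grasp_force: 0.0
```

```bash
python3 - <<'E'
from h import *
st=sensors.sense();print(st["position"],st["contact_force"],st["qpos"])
for c in ["scene","top"]:
    s=optics.snapshot(c); cv2.imwrite(f"pics/{c}4.png",s["image"])
    for q in nets.regions_of(c,"grille")[:2]: print(c,q["confidence"],q["box"])
a=cv2.imread("pics/scene4.png")[170:270,280:380];b=s["image"][240:340,170:270]
cv2.imwrite('pics/s4c.png',cv2.resize(np.hstack([a,b]),(800,400),interpolation=cv2.INTER_CUBIC))
E
```

```text
[0.47175976 0.26745067 0.21416215] [ 0.27794609 -0.36593963 -1.01263012] [ 0.80022291  0.49208807  1.37361789 -0.68621415  1.67288422  0.54366545]
scene 0.93 [315.1, 201.4, 340.8, 251.8]
scene 0.6 [288.4, 195.3, 385.7, 273.3]
top 0.62 [211.7, 267.5, 243.0, 304.7]
top 0.53 [442.1, 309.1, 469.3, 326.3]
```

View pics/s4c.png

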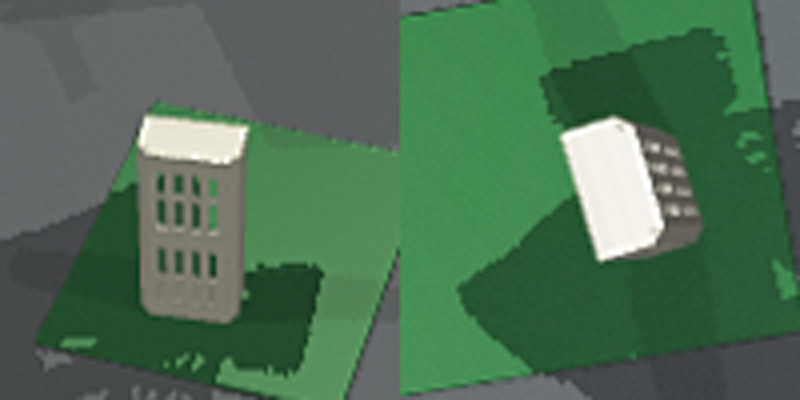

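```bash
python3 - <<'E'
from h import *
s=optics.snapshot("top"); f=lambda p,z: atz(s,np.array(p)/4+[170,240],z)
a=f([(163,132),(203,261),(225,117),(263,240)],.128); print(a)
v=a[1]-a[0] ; w=a[0]-a[1]; print("rim edge len",np.linalg.norm(v),"yaw",np.degrees(np.arctan2(w[1],w[0])))
b=f([(300,226)],.004) # far bottom crown corner guess
print(b)
t=optics.snapshot("scene"); g=lambda p,z: atz(t,np.array(p)/4+[280,170],z)
c=g([(147,115),(249,126)],.128);print("scene rim edge",c, np.degrees(np.arctan2(*(c[1]-c[0])[[1,0]])))
d=g([(140,152),(242,162)],.128);print("scene crown top edge",d)
d=g([(140,312),(237,323)],.004);print("scene crown bottom",d)
E
```

```text
[[0.53111286 0.17398967 0.128     ]
 [0.47722604 0.15481079 0.128     ]
 [0.53812759 0.14773609 0.128     ]
 [0.48674413 0.12965683 0.128     ]]
rim edge len 0.05719807457880667 yaw 19.59117764936592
[[0.49242619 0.1331565  0.004     ]]
scene rim edge [[0.48052093 0.15755351 0.128     ]
 [0.53354002 0.17596798 0.128     ]] 19.153016455858214
scene crown top edge [[0.49209349 0.12936591 0.128     ]
 [0.54375047 0.14833369 0.128     ]]
scene crown bottom [[0.48973657 0.12955864 0.004     ]
 [0.54277128 0.14849759 0.004     ]]
```

```bash
python3 - <<'E'
from h import *
y=19.3;R=Rt(y,45);G=[.5129,.1448,.101]
plan([("mid",([.50,.14,.30],Rt(y,0))),("mid2",([.535,.04,.25],Rt(y,45))),("pre",(tcp(G,R,.13),R))])
E
```

```text
mid [-0.1522, -0.0134, 0.0289] [-0.007, 0.788, -0.011] dist 0.155 ang 45
mid2 [-0.1915, -0.0121, 0.1393] [-0.002, 1.573, -0.013] dist 0.237 ang 90
pre [-0.1218, 0.0015, 0.1692] [-0.002, 1.573, -0.013] dist 0.209 ang 90
```

Request:
{"api": "send_rows", "payload": {"deltas": [[-0.06, -0.005, 0, 0, 0.1, 0], [-0.12, -0.01, 0.01, 0, 0.28, 0], [-0.152, -0.013, 0.029, -0.005, 0.45, -0.01], [-0.152, -0.013, 0.029, -0.005, 0.62, -0.01], [-0.152, -0.013, 0.029, -0.005, 0.788, -0.01], [-0.17, -0.013, 0.06, -0.004, 0.95, -0.01], [-0.18, -0.012, 0.1, -0.003, 1.12, -0.012], [-0.192, -0.012, 0.139, -0.002, 1.29, -0.013], [-0.192, -0.012, 0.139, -0.002, 1.46, -0.013], [-0.192, -0.012, 0.139, -0.002, 1.573, -0.013], [-0.122, 0.001, 0.169, -0.002, 1.573, -0.013], [-0.122, 0.001, 0.169, -0.002, 1.573, -0.013]]}}

```text
time: 13.2
position: [0.5371, 0.0721, 0.1775]
ee_rot: [[-0.23, 0.944, -0.237], [0.666, 0.331, 0.669], [0.71, -0.004, -0.705]]
contact_force: [0.1, -0.2, 0.3]
opening: 1.002
grasp_force: 0.0
```

Request:
{"api": "send_rows", "payload": {"deltas": [[0, 0, 0, 0, 0, 0], [0, 0, 0, 0, 0, 0]]}}

```text
time: 13.45
position: [0.5391, 0.0711, 0.1823]
ee_rot: [[-0.237, 0.944, -0.231], [0.667, 0.331, 0.667], [0.706, 0.004, -0.708]]
contact_force: [0.4, -0.4, -0.1]
opening: 1.0
grasp_force: 0.0
```

```bash
python3 - <<'E'
from h import *
y=19.3;R=Rt(y,45);G=[.5129,.1448,.101]
plan([("pre",(tcp(G,R,.13),R)),("G",(tcp(G,R),R))]);print(sensors.sense()["qpos"])
s=optics.snapshot("wrist");im=s["image"]
l=L(y);c=np.array([.5056,.1656,.128]);x=np.array([np.cos(np.radians(y)),np.sin(np.radians(y)),0])
P=[c-x*.028,c+x*.028,c+x*.028-[0,0,.124],c-x*.028-[0,0,.124]]
Q=[p-l*.03 for p in P]
for k,col in ((P,(0,0,255)),(Q,(255,0,0))): cv2.polylines(im,[np.round(proj(s,k)).astype(int)],True,col,1)
cv2.imwrite("pics/w5.png",im)
E
```

```text
pre [-0.0022, -0.0004, 0.0018] [0.002, 0.001, 0.003] dist 0.003 ang 0
G [-0.0021, -0.0006, 0.1318] [0.002, 0.001, 0.003] dist 0.132 ang 0
[-0.2675236   0.5309909   1.39165693  0.62803564  1.70231707 -0.67977919]
```

View pics/w5.png

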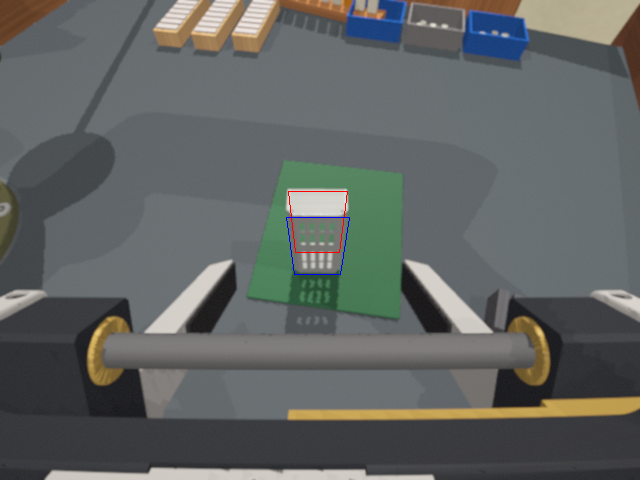

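Request:
{"api": "send_rows", "payload": {"deltas": [[-0.001, 0, 0.04, 0, 0, 0], [-0.002, 0, 0.08, 0.002, 0, 0.003], [-0.002, -0.001, 0.1, 0.002, 0, 0.003], [-0.002, -0.001, 0.12, 0.002, 0, 0.003], [-0.002, -0.001, 0.131, 0.002, 0, 0.003], [-0.002, -0.001, 0.131, 0.002, 0, 0.003], [-0.002, -0.001, 0.131, 0.002, 0, 0.003], [-0.002, -0.001, 0.131, 0.002, 0, 0.003]]}}

```text
time: 14.5
position: [0.5078, 0.157, 0.0869]
ee_rot: [[-0.232, 0.944, -0.234], [0.668, 0.33, 0.667], [0.707, -0.002, -0.707]]
contact_force: [-0.6, 1.0, 0.1]
opening: 0.998
grasp_force: 0.0
```

Request:
{"api": "send_rows", "payload": {"deltas": [[0, 0, 0, 0, 0, 0], [0, 0, 0, 0, 0, 0], [0, 0, 0, 0, 0, 0], [0, 0, 0, 0, 0, 0], [0, 0, 0, 0, 0, 0], [0, 0, 0, 0, 0, 0], [0, 0, 0, 0, 0, 0], [0, 0, 0, 0, 0, 0]], "gripper": 1, "force": 25}}

```text
time: 15.5
position: [0.5073, 0.1574, 0.0864]
ee_rot: [[-0.232, 0.944, -0.235], [0.668, 0.33, 0.667], [0.708, -0.003, -0.707]]
contact_force: [-0.1, 0.2, 1.4]
opening: 0.186
grasp_force: 0.4
```

```bash
python3 - <<'E'
from h import *
st=sensors.sense();Rc=np.array(st["ee_rot"]);g=st["position"]-.019*Rc[:,2];print("grasp",g,st["contact_force"])
# grille in tool frame: rim mid at top end etc -> final
y=19.3
rimtop=np.array([.5056,.1656,.128]); center_crown=np.array([.5056,.1656,.066])-L(y)*.030
o=Rc.T@(center_crown-st["position"]); print("crown in tool",o)
# final: gauge yaw, E=+L(9.5), lean -45 ; crown at foot
yf=9.5; Rf=Rt(yf,-45); F=np.array([.4703,-.2200,0])
def tp(cr,R): return np.array(cr)-R@o
fin=tp(F+[0,0,.046],Rf)
ymid=14
plan([("lift",(tp(center_crown+[0,0,.06],Rc),Rc)),
 ("half",([.50,.12,.28],Rt(ymid,0))),
 ("out",(tp(F+[0,0,.058]+L(yf)*.16,Rf),Rf)),("final",(fin,Rf))])
print(fin, tp(F+[0,0,.058]+L(yf)*.16,Rf))
E
```

```text
grasp [0.51181624 0.14475087 0.09980978] [-0.0899271   0.17568434  1.38205219]
crown in tool [-0.02976275  0.0011133  -0.00095979]
lift [0.0425, -0.0002, -0.0424] [0.0, 0.0, 0.0] dist 0.060 ang 0
half [0.1137, -0.0198, -0.1601] [-0.039, -0.785, 0.087] dist 0.197 ang 45
out [-0.153, -0.1299, -0.0819] [-0.003, -1.567, 0.19] dist 0.217 ang 90
final [-0.273, -0.1571, -0.1849] [-0.003, -1.567, 0.19] dist 0.365 ang 90
[ 0.46584048 -0.20009629  0.02427588] [ 0.43943287 -0.0422906   0.03627588]
```

```bash
python3 - <<'E'
from h import *
ims=[]
for c in ["scene","top"]:
    s=optics.snapshot(c); cv2.imwrite(f"pics/{c}6.png",s["image"]); ims.append(s["image"])
w=optics.snapshot("wrist")["image"]; cv2.imwrite("pics/w6.png",w)
a=cv2.resize(ims[0][150:290,260:440],(540,420));b=cv2.resize(w,(0,0),fx=.55,fy=.55)
c=np.zeros((420,800,3),np.uint8);c[:,:540]=a
t=cv2.resize(ims[1][230:350,140:280],(260,223));c[:223,540:]=t;c[225:420,540:]=cv2.resize(w,(260,195))
cv2.imwrite('pics/m6.png',c)
E
```

```text
(no output)
```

View pics/m6.png

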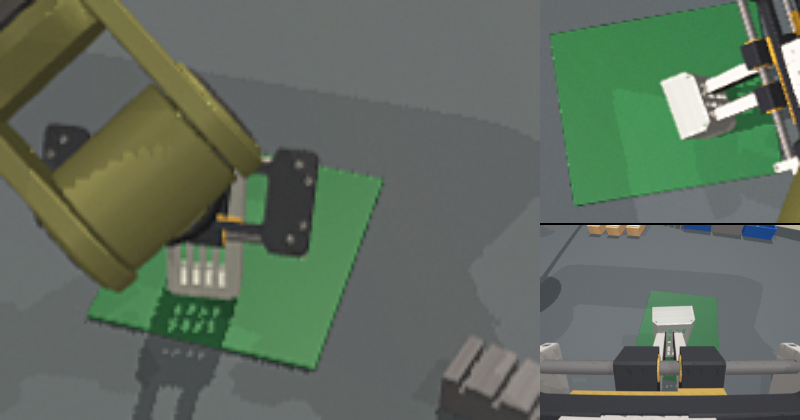

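Request:
{"api": "send_rows", "payload": {"deltas": [[-0.003, 0, -0.003, 0, 0, 0], [-0.003, 0, -0.015, 0, 0, 0], [-0.003, 0, -0.05, 0, 0, 0], [-0.003, 0, -0.1, 0, 0, 0], [-0.003, 0, -0.15, 0, 0, 0], [-0.003, 0, -0.15, 0, 0, 0], [-0.003, 0, -0.15, 0, 0, 0]]}}

```text
time: 16.52
position: [0.5431, 0.0555, 0.1898]
ee_rot: [[-0.231, 0.944, -0.236], [0.667, 0.33, 0.667], [0.708, -0.003, -0.706]]
contact_force: [-0.2, 0.8, 0.2]
opening: 0.004
grasp_force: 0.0
```

Request:
{"api": "send_rows", "payload": {"deltas": [[0, 0, 0, 0, 0, 0], [0, 0, 0, 0, 0, 0], [0, 0, 0, 0, 0, 0], [0, 0, 0, 0, 0, 0], [0, 0, 0, 0, 0, 0]], "gripper": -1}}

```text
time: 17.15
position: [0.5434, 0.0554, 0.1902]
ee_rot: [[-0.232, 0.944, -0.235], [0.668, 0.33, 0.667], [0.708, -0.003, -0.707]]
contact_force: [0.1, 0.1, -0.0]
opening: 0.501
grasp_force: 0.0
```

```bash
python3 - <<'E'
from h import *
st=sensors.sense();print(st["position"],st["opening"])
o=[]
for c in ["scene","top","wrist"]:
    s=optics.snapshot(c); cv2.imwrite(f"pics/{c}7.png",s["image"]); o.append(s["image"])
    for q in nets.regions_of(c,"grille")[:2]: print(c,q["confidence"],q["box"])
f=lambda i,x,y:cv2.resize(i[y:y+100,x:x+100],(400,400),interpolation=cv2.INTER_CUBIC)
cv2.imwrite('pics/m7.png',np.hstack([f(o[0],270,170),f(o[1],160,240)]))
E
```

```text
[0.54337069 0.05539677 0.19023999] 0.5009731004021966
scene 0.64 [311.9, 206.1, 344.6, 251.6]
top 0.79 [209.0, 263.3, 248.5, 303.1]
wrist 0.63 [294.3, 183.5, 354.4, 270.4]
```

View pics/m7.png

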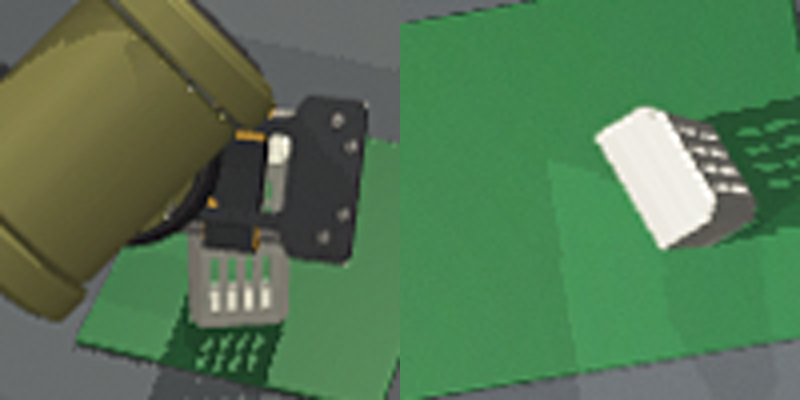

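```bash
cat > kin.py <<'E'
from h import *
from scipy.optimize import least_squares
LO=np.array([-3.03,-.79,.23,-1.04,0,-2.55]);HI=np.array([3.03,2.21,2.52,4.18,3.07,2.55])
rz=lambda a:Ro.from_euler('z',a).as_matrix(); ry=lambda a:Ro.from_euler('y',a).as_matrix()
def fk(q,P):
    a1,d1,l2,a3,l3,D=P; A=rz(q[0]);B=A@ry(q[1]);C=B@ry(q[2]);R=C@rz(q[3])@ry(q[4])@rz(q[5])@rz(np.pi/2)
    return A@[a1,0,d1]+B@[0,0,l2]+C@[a3,0,l3]+R[:,2]*D, R
S=[([-1.1816,.2999,1.52102,0,1.32072,-.06663],[.24208,-.49383,.17654]),
([-.20884,-.1131,1.55561,.00025,1.69843,.22366],[.4003,-.0473,.3598]),
([-.21073,.59575,1.4817,.6552,1.53816,-.71889],[.5375,.109,.1071]),
([.59437,.52019,1.6291,-.77252,1.34122,.59225],[.51275,.14503,.0982]),
([.80022,.49209,1.37362,-.68621,1.67288,.54367],[.47176,.26745,.21416]),
([-.26752,.53099,1.39166,.62804,1.70232,-.67978],[.5391,.0711,.1823])]
P=least_squares(lambda p:np.ravel([fk(q,p)[0]-np.array(x) for q,x in S]),[.1,.4,.4,0,.4,.24]).x
def ik(pos,R,seeds=None):
    best=None
    for s in seeds or [S[2][0],S[3][0],[-.5,.5,1.6,.9,1.5,0.5],[-.6,.6,1.5,1,1.5,-1],[-.6,.6,1.5,.8,1.5,2.3],[0,.6,1.6,-1,1.3,2]]:
        f=lambda q:np.r_[(fk(q,P)[0]-pos)*5,(fk(q,P)[1]-R).ravel()]
        r=least_squares(f,np.clip(s,LO+.01,HI-.01),bounds=(LO,HI))
        if best is None or r.cost<best.cost-1e-9: best=r
    return best.x,best.cost
E
python3 - <<'E'
from kin import *
np.set_printoptions(precision=3,suppress=True)
print(P,[np.linalg.norm(fk(q,P)[0]-x)*1e3 for q,x in S]); st=sensors.sense();print(fk(st["qpos"],P)[1]-st["ee_rot"])
F=np.array([.4703,-.22,0])
for side in (1,-1):
  for e in (35,40):
    for phi in (-25,-15,-10,-5,0,9.5,20):
      # hand on side*L(phi); grasp pt 38mm from centre, h above plate
      h={35:.0185,40:.0195}[e]; R=Rt(phi,-side*(90-e))
      if side==-1: R=R@np.diag([-1,-1,1]) # tool y reversed so that grille ends up crown-up
      G=F+side*L(phi)*.038+[0,0,.016+h]; q,c=ik(tcp(G,R),R); print(side,e,phi,q,"cost %.1e"%c)
s=optics.snapshot("top"); f=lambda p,z: atz(s,np.array(p)/4+[160,240],z)
a=f([(197,137),(264,250),(250,107),(316,212)],.128); print(a,(a[0]+a[1])/2); w=a[0]-a[1]; print(np.linalg.norm(w),np.degrees(np.arctan2(w[1],w[0])))
t=optics.snapshot("scene"); g=lambda p,z: atz(t,np.array(p)/4+[270,170],z)
d=g([(195,325),(283,321)],.004);print("crown bottom",d,d.mean(0))
E
```

```text
[0.001 0.22  0.421 0.039 0.447 0.297] [np.float64(36.598642096319274), np.float64(36.646958806927096), np.float64(38.217121047679605), np.float64(34.79860075902264), np.float64(34.932148659034695), np.float64(38.144126069796506)]
[[ 0.  0.  0.]
 [-0. -0. -0.]
 [-0. -0.  0.]]
1 35 -25 [ 0.036  0.744  1.586 -0.826  1.446  0.862] cost 5.0e-24
1 35 -15 [ 0.068  0.678  1.715 -0.925  1.328  0.846] cost 3.8e-24
1 35 -10 [ 0.08   0.646  1.779 -0.979  1.27   0.842] cost 6.0e-23
1 35 -5 [ 0.09   0.613  1.843 -1.038  1.211  0.842] cost 2.4e-17
1 35 0 [ 0.093  0.577  1.875 -1.04   1.17   0.789] cost 2.7e-03
1 35 9.5 [ 0.086  0.498  1.936 -1.04   1.08   0.668] cost 2.1e-02
1 35 20 [ 0.05   0.392  2.012 -1.04   0.946  0.494] cost 5.6e-02
1 40 -25 [ 0.013  0.698  1.608 -0.778  1.385  0.823] cost 9.1e-27
1 40 -15 [ 0.042  0.633  1.73  -0.872  1.269  0.793] cost 8.3e-29
1 40 -10 [ 0.053  0.6    1.791 -0.923  1.211  0.781] cost 3.9e-27
1 40 -5 [ 0.061  0.567  1.852 -0.979  1.151  0.773] cost 3.7e-24
1 40 0 [ 0.066  0.535  1.912 -1.039  1.091  0.767] cost 4.2e-21
1 40 9.5 [ 0.054  0.461  1.97  -1.04   
[... 541 characters left out ...]
9] cost 1.2e-16
-1 40 -25 [-0.887  0.698  1.607  0.777  1.387  2.318] cost 8.0e-22
-1 40 -15 [-0.851  0.762  1.487  0.693  1.499  2.277] cost 9.1e-29
-1 40 -10 [-0.83   0.793  1.428  0.652  1.554  2.254] cost 1.7e-17
-1 40 -5 [-0.809  0.823  1.37   0.613  1.607  2.227] cost 6.6e-20
-1 40 0 [-0.786  0.852  1.314  0.575  1.659  2.198] cost 1.2e-22
-1 40 9.5 [-0.74   0.905  1.213  0.501  1.752  2.136] cost 9.0e-30
-1 40 20 [-0.687  0.959  1.111  0.418  1.846  2.055] cost 4.6e-19
[[0.529 0.176 0.128]
 [0.482 0.146 0.128]
 [0.542 0.154 0.128]
 [0.499 0.125 0.128]] [0.506 0.161 0.128]
0.05584891842953208 32.999098147038936
crown bottom [[0.502 0.125 0.004]
 [0.545 0.152 0.004]] [0.524 0.138 0.004]
```

```bash
python3 - <<'E'
import re
s=open('kin.py').read()
s=s.replace("a1,d1,l2,a3,l3,D=P","a1,d1,l2,a3,l3,D,b=P").replace("A@[a1,0,d1]","A@[a1,b,d1]").replace("[.1,.4,.4,0,.4,.24]","[.1,.4,.4,0,.4,.24,0]")
open('kin.py','w').write(s)
E
python3 - <<'E'
from kin import *
np.set_printoptions(precision=3,suppress=True)
print(P,[round(np.linalg.norm(fk(q,P)[0]-x)*1e3,1) for q,x in S])
s=optics.snapshot("wrist"); y=33;l=L(y);x=np.array([np.cos(np.radians(y)),np.sin(np.radians(y)),0]);c=np.array([.506,.161,.128])
Q=proj(s,[c+x*a*.028-l*b-[0,0,z] for a in(-1,1) for b in (0,.03) for z in (0,.124)]);print("pred box",Q.min(0),Q.max(0))
r=nets.regions_of("wrist","grille")[0];print(r["box"])
G=np.array([.506,.161,.104])-l*.0175;R=Rt(y,30);print("G",G)
plan([("pre",(tcp(G,R,.11),R)),("G",(tcp(G,R),R))]); print(ik(tcp(G,R),R))
Rf=Rt(9.5,60)@np.diag([-1,-1,1]);F=np.array([.4703,-.22,0]);Gf=F-L(9.5)*.038+[0,0,.0335]
print("final",ik(tcp(Gf,Rf),Rf),"out",ik(tcp(Gf-L(9.5)*.17,Rf),Rf))
E
```

```text
[0.    0.221 0.424 0.041 0.447 0.3   0.037] [np.float64(0.0), np.float64(0.0), np.float64(0.0), np.float64(0.0), np.float64(0.0), np.float64(0.0)]
pred box [289.637 181.208] [353.899 272.714]
[291.8, 181.9, 353.6, 271.4]
G [0.516 0.146 0.104]
pre [0.0307, 0.0146, 0.0413] [0.144, -0.261, -0.192] dist 0.053 ang 20
G [0.0011, 0.0017, 0.1464] [0.144, -0.261, -0.192] dist 0.146 ang 20
(array([-0.013,  0.525,  1.522,  0.434,  1.42 , -0.727]), np.float64(7.1652822300980305e-22))
final (array([-0.817,  1.01 ,  1.123,  0.537,  1.921,  2.094]), np.float64(8.540042044071727e-27)) out (array([-0.927,  1.444,  0.263,  0.587,  2.338,  2.257]), np.float64(4.90650058214193e-16))
```

Request:
{"api": "send_rows", "payload": {"deltas": [[0.015, 0.007, 0.01, 0.07, -0.13, -0.1], [0.031, 0.015, 0.02, 0.144, -0.261, -0.192], [0.031, 0.015, 0.041, 0.144, -0.261, -0.192], [0.031, 0.015, 0.041, 0.144, -0.261, -0.192], [0.031, 0.015, 0.041, 0.144, -0.261, -0.192], [0.031, 0.015, 0.041, 0.144, -0.261, -0.192]], "gripper": -1}}

```text
time: 18.4
position: [0.5411, 0.1075, 0.1834]
ee_rot: [[-0.471, 0.839, -0.272], [0.727, 0.543, 0.42], [0.5, 0.0, -0.866]]
contact_force: [0.1, -0.2, -1.0]
opening: 1.0
grasp_force: 0.0
```

```bash
python3 - <<'E'
from h import *
y=33;l=L(y);G=np.array([.506,.161,.104])-l*.0175;R=Rt(y,30)
plan([("pre",(tcp(G,R,.11),R)),("G",(tcp(G,R),R))]); print(sensors.sense()["opening"])
E
```

```text
pre [0.0006, -0.0002, 0.001] [0.001, -0.0, -0.001] dist 0.001 ang 0
G [0.0005, -0.0004, 0.111] [0.001, -0.0, -0.001] dist 0.111 ang 0
0.999649146329595
```

Request:
{"api": "send_rows", "payload": {"deltas": [[0, 0, 0.04, 0, 0, 0], [0.001, 0, 0.07, 0, 0, 0], [0.001, 0, 0.09, 0, 0, 0], [0.001, 0, 0.105, 0, 0, 0], [0.001, 0, 0.111, 0, 0, 0], [0.001, 0, 0.111, 0, 0, 0], [0.001, 0, 0.111, 0, 0, 0]]}}

```text
time: 19.27
position: [0.5105, 0.1554, 0.0882]
ee_rot: [[-0.472, 0.839, -0.271], [0.726, 0.544, 0.42], [0.5, 0.001, -0.866]]
contact_force: [-0.5, 0.2, 0.5]
opening: 1.004
grasp_force: 0.0
```

Request:
{"api": "send_rows", "payload": {"deltas": [[0, 0, 0, 0, 0, 0], [0, 0, 0, 0, 0, 0], [0, 0, 0, 0, 0, 0], [0, 0, 0, 0, 0, 0], [0, 0, 0, 0, 0, 0]], "gripper": 1, "force": 12}}

```text
time: 19.9
position: [0.51, 0.1557, 0.0876]
ee_rot: [[-0.472, 0.839, -0.272], [0.726, 0.545, 0.42], [0.5, 0.0, -0.866]]
contact_force: [0.1, 0.9, -0.1]
opening: 0.597
grasp_force: 12.0
```

Request:
{"api": "send_rows", "payload": {"deltas": [[0, 0, 0, 0, 0, 0], [0, 0, 0, 0, 0, 0], [0, 0, 0, 0, 0, 0]]}}

```text
time: 20.27
position: [0.51, 0.1557, 0.0877]
ee_rot: [[-0.472, 0.839, -0.272], [0.726, 0.545, 0.42], [0.5, 0.0, -0.866]]
contact_force: [0.6, 0.0, 0.0]
opening: 0.592
grasp_force: 12.0
```

Request:
{"api": "send_rows", "payload": {"deltas": [[0, 0, 0, 0, 0, 0], [0, 0, 0, 0, 0, 0], [0, 0, 0, 0, 0, 0]], "force": 25}}

```text
time: 20.65
position: [0.5101, 0.1557, 0.0876]
ee_rot: [[-0.472, 0.839, -0.272], [0.726, 0.545, 0.42], [0.5, 0.0, -0.866]]
contact_force: [1.0, 0.7, 0.1]
opening: 0.59
grasp_force: 25.0
```

Request:
{"api": "send_rows", "payload": {"deltas": [[0.0025, 0, -0.0043, 0, 0, 0], [0.005, 0, -0.0087, 0, 0, 0], [0.015, 0, -0.026, 0, 0, 0], [0.03, 0, -0.052, 0, 0, 0], [0.05, 0, -0.087, 0, 0, 0], [0.075, 0, -0.13, 0, 0, 0], [0.1, 0, -0.173, 0, 0, 0], [0.1, 0, -0.173, 0, 0, 0]]}}

```text
time: 21.65
position: [0.5107, 0.1557, 0.2922]
ee_rot: [[-0.476, 0.839, -0.266], [0.726, 0.545, 0.42], [0.497, 0.007, -0.868]]
contact_force: [-0.3, 0.3, -2.1]
opening: 0.585
grasp_force: 25.0
```

```bash
python3 - <<'E'
from kin import *
np.set_printoptions(precision=3,suppress=True)
st=sensors.sense();print(st["qpos"],st["opening"])
y=33;Rs=Rt(y,30); crown0=np.array([.506,.161,.066])-L(y)*.030
# crown in tool at grasp time
o=Rs.T@(crown0-np.array([.51,.1557,.0877])); print("o",o)
Rf=Rt(9.5,60)@np.diag([-1,-1,1]);F=np.array([.4703,-.22,0])
R=np.array(st["ee_rot"]);w=Ro.from_matrix(R.T@Rf).as_rotvec();print(w,np.linalg.norm(w))
for n,c in (("fin",F+[0,0,.046]),("out",F+[0,0,.10]-L(9.5)*.13)):
    p=c-Rf@o;print(n,p,ik(p,Rf))
for p in ([.45,.0,.36],[.36,-.2,.38],[.40,-.38,.30]): print(p,ik(np.array(p),Rf))
E
```

```text
[-0.011  0.35   1.28   0.441  1.791 -0.553] 0.5851756139428476
o [-0.031 -0.     0.007]
[-0.733 -0.407 -2.721] 2.8471322129347625
fin [ 0.473 -0.241  0.023] (array([-0.818,  1.012,  1.123,  0.536,  1.92 ,  2.092]), np.float64(3.5568783040936556e-27))
out [ 0.495 -0.37   0.077] (array([-0.905,  1.216,  0.586,  0.561,  2.247,  2.212]), np.float64(3.989017615033235e-25))
[0.45, 0.0, 0.36] (array([-0.55 ,  0.287,  1.466,  0.836,  2.057,  2.55 ]), np.float64(0.0005307533974901173))
[0.36, -0.2, 0.38] (array([-0.907,  0.4  ,  1.263,  0.629,  2.363,  2.314]), np.float64(1.2685506013129884e-20))
[0.4, -0.38, 0.3] (array([-1.01 ,  0.879,  0.695,  0.586,  2.495,  2.264]), np.float64(3.593258938127211e-27))
```

```bash
python3 - <<'E'
from kin import *
np.set_printoptions(precision=3,suppress=True)
st=sensors.sense();R=np.array(st["ee_rot"]);Rf=Rt(9.5,60)@np.diag([-1,-1,1])
w=Ro.from_matrix(R.T@Rf).as_rotvec();a=np.linalg.norm(w);v=-w/a*(2*np.pi-a);print(v)
seed=[st["qpos"]]
for f,p in ((.25,[.47,.07,.36]),(.5,[.42,-.02,.38])):
    Q=R@Ro.from_rotvec(v*f).as_matrix(); q,c=ik(np.array(p),Q,seed);seed=[q];print(q,c); plan([(f,(p,Q))])
for f,p in ((.75,[.38,-.12,.38]),(1,[.37,-.24,.38])):
    Q=R@Ro.from_rotvec(v*f).as_matrix(); q,c=ik(np.array(p),Q,seed);seed=[q];print(q,c)
E
```

```text
[0.884 0.491 3.284]
[-0.173  0.402  1.139  0.478  2.175  0.19 ] 6.631671609049052e-26
0.25 [-0.0092, -0.0803, -0.084] [0.221, 0.123, 0.821] dist 0.117 ang 49
[-0.408  0.404  1.209  0.554  2.354  0.88 ] 3.242577860824282e-25
0.5 [-0.0408, -0.1711, -0.1259] [0.442, 0.246, 1.642] dist 0.216 ang 98
[-0.689  0.411  1.272  0.598  2.411  1.564] 2.154331232262021e-18
[-0.933  0.49   1.137  0.628  2.408  2.315] 3.2412612732156195e-23
```

Continuous joint path; going.

Request:
{"api": "send_rows", "payload": {"deltas": [[-0.002, -0.02, -0.02, 0.04, 0.02, 0.14], [-0.004, -0.035, -0.04, 0.08, 0.045, 0.3], [-0.006, -0.05, -0.06, 0.13, 0.07, 0.48], [-0.008, -0.07, -0.075, 0.18, 0.1, 0.66], [-0.012, -0.09, -0.09, 0.225, 0.125, 0.84], [-0.02, -0.11, -0.1, 0.27, 0.15, 1.02], [-0.028, -0.13, -0.11, 0.32, 0.175, 1.2], [-0.035, -0.15, -0.12, 0.37, 0.205, 1.38], [-0.041, -0.17, -0.126, 0.41, 0.23, 1.54], [-0.041, -0.171, -0.126, 0.442, 0.246, 1.642], [-0.041, -0.171, -0.126, 0.442, 0.246, 1.642]]}}

```text
time: 23.02
position: [0.42, -0.0204, 0.3756]
ee_rot: [[0.824, 0.21, -0.527], [0.545, -0.55, 0.633], [-0.157, -0.809, -0.567]]
contact_force: [-0.6, 0.3, -1.1]
opening: 0.589
grasp_force: 25.0
```

```bash
python3 - <<'E'
from kin import *
np.set_printoptions(precision=3,suppress=True)
st=sensors.sense();print(st["opening"],st["position"],st["qpos"]);Rf=Rt(9.5,60)@np.diag([-1,-1,1])
plan([("f",([.37,-.24,.38],Rf))])
E
```

```text
0.5886635137670354 [ 0.42  -0.02   0.376] [-0.408  0.41   1.214  0.551  2.351  0.879]
f [-0.1615, 0.1067, -0.1152] [0.441, 0.251, 1.635] dist 0.225 ang 98
```

Request:
{"api": "send_rows", "payload": {"deltas": [[-0.01, 0.01, -0.01, 0.04, 0.02, 0.14], [-0.025, 0.02, -0.02, 0.08, 0.045, 0.3], [-0.045, 0.035, -0.035, 0.13, 0.07, 0.48], [-0.065, 0.045, -0.05, 0.18, 0.1, 0.66], [-0.085, 0.06, -0.065, 0.225, 0.125, 0.84], [-0.105, 0.07, -0.08, 0.27, 0.155, 1.02], [-0.125, 0.085, -0.09, 0.32, 0.18, 1.2], [-0.145, 0.095, -0.105, 0.37, 0.21, 1.38], [-0.16, 0.107, -0.115, 0.41, 0.235, 1.54], [-0.161, 0.107, -0.115, 0.441, 0.251, 1.635], [-0.161, 0.107, -0.115, 0.441, 0.251, 1.635]]}}

```text
time: 24.4
position: [0.3706, -0.2394, 0.3802]
ee_rot: [[0.086, -0.986, -0.144], [-0.494, -0.168, 0.853], [-0.865, -0.003, -0.501]]
contact_force: [-0.2, -0.7, -1.2]
opening: 0.588
grasp_force: 25.0
```

```bash
python3 - <<'E'
from kin import *
np.set_printoptions(precision=3,suppress=True)
st=sensors.sense();print(st["opening"],st["position"],st["qpos"]);Rf=Rt(9.5,60)@np.diag([-1,-1,1])
o=np.array([-.031,0,.007]);F=np.array([.4703,-.22,0]);l=L(9.5)
plan([("via",([.40,-.38,.30],Rf)),("out",(F+[0,0,.064]-l*.13-Rf@o,Rf))])
q=st["qpos"]
for p in ([.40,-.38,.30],F+[0,0,.064]-l*.13-Rf@o,F+[0,0,.05]-Rf@o): q,c=ik(np.array(p),Rf,[q]);print(p,q,c)
E
```

```text
0.5877854791825945 [ 0.371 -0.239  0.38 ] [-0.931  0.489  1.136  0.628  2.407  2.313]
via [0.1414, -0.0052, -0.0839] [0.001, -0.002, 0.003] dist 0.165 ang 0
out [0.3688, -0.1003, 0.0414] [0.001, -0.002, 0.003] dist 0.384 ang 0
[0.4, -0.38, 0.3] [-1.01   0.879  0.695  0.586  2.495  2.264] 5.283181913658808e-24
[ 0.495 -0.369  0.041] [-0.905  1.262  0.581  0.545  2.211  2.185] 1.975519577181642e-24
[ 0.474 -0.241  0.027] [-0.817  1.006  1.124  0.537  1.924  2.096] 8.003007534351278e-26
```

Request:
{"api": "send_rows", "payload": {"deltas": [[0.04, -0.001, -0.025, 0, 0, 0], [0.09, -0.003, -0.055, 0, 0, 0], [0.141, -0.005, -0.084, 0, 0, 0], [0.19, -0.025, -0.06, 0, 0, 0], [0.24, -0.045, -0.03, 0, 0, 0], [0.28, -0.065, -0.005, 0, 0, 0], [0.32, -0.08, 0.015, 0, 0, 0], [0.35, -0.095, 0.03, 0, 0, 0.002], [0.369, -0.1, 0.041, 0.001, -0.002, 0.003], [0.369, -0.1, 0.041, 0.001, -0.002, 0.003], [0.369, -0.1, 0.041, 0.001, -0.002, 0.003], [0.369, -0.1, 0.041, 0.001, -0.002, 0.003]]}}

```text
time: 25.9
position: [0.4944, -0.3705, 0.0415]
ee_rot: [[0.082, -0.986, -0.142], [-0.494, -0.164, 0.854], [-0.866, 0.0, -0.501]]
contact_force: [0.2, 0.5, -1.0]
opening: 0.592
grasp_force: 25.0
```

```bash
python3 - <<'E'
from kin import *
np.set_printoptions(precision=4,suppress=True)
st=sensors.sense();print(st["opening"],st["position"],st["qpos"],st["contact_force"]);Rf=Rt(9.5,60)@np.diag([-1,-1,1])
o=np.array([-.031,0,.007]);F=np.array([.4703,-.22,0]);l=L(9.5);R=np.array(st["ee_rot"])
x=np.array([np.cos(np.radians(9.5)),np.sin(np.radians(9.5)),0])
cr=st["position"]+R@o; print("crown pred",cr)
for c in ["top","scene"]:
    s=optics.snapshot(c); cv2.imwrite(f"pics/{c}8.png",s["image"])
    Q=proj(s,[cr+x*a*.028+l*b*.062-[0,0,z] for a in (-1,1) for b in (-1,1) for z in (0,.03)])
    print(c,"pred",Q.min(0),Q.max(0))
    for q in nets.regions_of(c,"grille")[:3]: print(q["confidence"],q["box"])
plan([("in",(F+[0,0,.058]-Rf@o,Rf))])
im=s["image"]; P=[cr+x*a*.028+l*b*.062 for a,b in ((-1,-1),(1,-1),(1,1),(-1,1))]
cv2.polylines(im,[np.round(proj(s,P)).astype(int)],True,(0,0,255),1)
t=cv2.imread("pics/top8.png"); tt=optics.snapshot("top"); cv2.polylines(t,[np.round(proj(tt,P)).astype(int)],True,(0,0,255),1)
cv2.imwrite("pics/m8.png",np.hstack([cv2.resize(im[250:450,100:300],(400,400)),cv2.resize(t[220:420,360:560],(400,400))]))
E
```

```text
0.5920414359654401 [ 0.4944 -0.3705  0.0415] [-0.9064  1.2604  0.5816  0.5438  2.2119  2.1845] [ 0.1937  0.4871 -0.9587]
crown pred [ 0.4908 -0.3492  0.0649]
top pred [468.553  283.0104] [544.9304 324.2705]
0.8 [467.7, 284.1, 545.9, 327.1]
0.48 [386.4, 248.5, 472.3, 353.0]
0.28 [398.5, 177.7, 463.2, 199.5]
scene pred [145.2602 364.5603] [211.5751 443.1676]
0.57 [148.8, 370.8, 208.3, 439.8]
in [-0.06, -0.0011, 0.1162] [-0.001, 0.001, -0.002] dist 0.131 ang 0
```

View pics/m8.png

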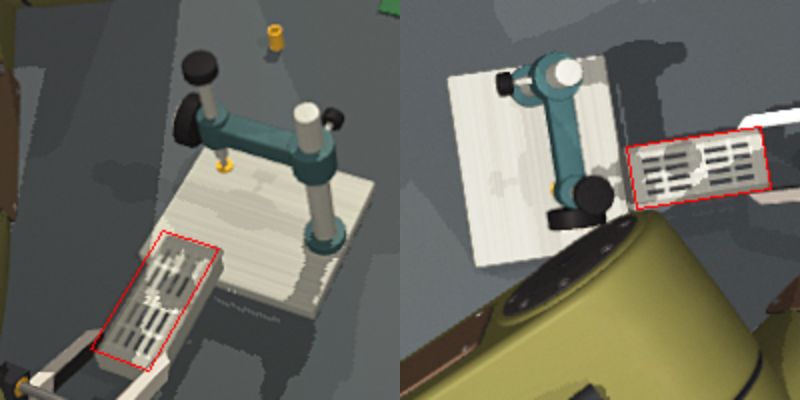

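Request:
{"api": "send_rows", "payload": {"deltas": [[-0.01, 0, 0.019, 0, 0, 0], [-0.02, 0, 0.039, 0, 0, 0], [-0.03, 0, 0.058, 0, 0, 0], [-0.04, -0.001, 0.077, 0, 0, 0], [-0.05, -0.001, 0.097, 0, 0, 0], [-0.057, -0.001, 0.11, 0, 0, 0], [-0.06, -0.001, 0.116, 0, 0, -0.002], [-0.06, -0.001, 0.116, 0, 0, -0.002], [-0.06, -0.001, 0.116, 0, 0, -0.002]]}}

```text
time: 27.28
position: [0.4739, -0.2417, 0.0342]
ee_rot: [[0.082, -0.986, -0.142], [-0.492, -0.164, 0.855], [-0.867, -0.0, -0.499]]
contact_force: [0.1, 1.4, -2.0]
opening: 0.594
grasp_force: 25.0
```

```bash
python3 - <<'E'
from kin import *
np.set_printoptions(precision=4,suppress=True)
st=sensors.sense();print(st["opening"],st["position"],st["contact_force"]);Rf=Rt(9.5,60)@np.diag([-1,-1,1])
o=np.array([-.031,0,.007]);F=np.array([.4703,-.22,0]);l=L(9.5);R=np.array(st["ee_rot"])
x=np.array([np.cos(np.radians(9.5)),np.sin(np.radians(9.5)),0])
cr=st["position"]+R@o; print("crown pred",cr)
plan([("down .048",(F+[0,0,.048]-Rf@o,Rf)),("down .046",(F+[0,0,.046]-Rf@o,Rf))]); print("down axis",R.T@[0,0,-1])
E
```

```text
0.5942627299274854 [ 0.4739 -0.2417  0.0342] [ 0.0949  1.4257 -1.9883]
crown pred [ 0.4703 -0.2205  0.0576]
down .048 [0.008, -0.0001, 0.0052] [-0.001, 0.001, -0.0] dist 0.010 ang 0
down .046 [0.0098, -0.0001, 0.0062] [-0.001, 0.001, -0.0] dist 0.012 ang 0
down axis [0.8665 0.0001 0.4991]
```

Request:
{"api": "send_rows", "payload": {"deltas": [[0.003, 0, 0.0017, 0, 0, 0], [0.005, 0, 0.003, 0, 0, 0], [0.0065, 0, 0.0038, 0, 0, 0], [0.0065, 0, 0.0038, 0, 0, 0], [0.0065, 0, 0.0038, 0, 0, 0]]}}

```text
time: 27.9
position: [0.4738, -0.2412, 0.0267]
ee_rot: [[0.082, -0.986, -0.143], [-0.492, -0.165, 0.855], [-0.867, 0.0, -0.499]]
contact_force: [0.4, -0.1, -1.8]
opening: 0.589
grasp_force: 25.0
```

Request:
{"api": "send_rows", "payload": {"deltas": [[0.0009, 0, 0.0005, 0, 0, 0], [0.0017, 0, 0.001, 0, 0, 0], [0.0017, 0, 0.001, 0, 0, 0]]}}

```text
time: 28.28
position: [0.4738, -0.2411, 0.0247]
ee_rot: [[0.082, -0.986, -0.143], [-0.492, -0.165, 0.855], [-0.867, 0.0, -0.499]]
contact_force: [-0.1, 0.3, -1.4]
opening: 0.588
grasp_force: 25.0
```

Request:
{"api": "send_rows", "payload": {"deltas": [[0.0009, 0, 0.0005, 0, 0, 0], [0.0009, 0, 0.0005, 0, 0, 0]]}}

```text
time: 28.52
position: [0.4738, -0.2412, 0.0241]
ee_rot: [[0.082, -0.986, -0.143], [-0.492, -0.165, 0.855], [-0.867, -0.0, -0.499]]
contact_force: [-0.8, -0.6, 3.4]
opening: 0.591
grasp_force: 25.0
```

Request:
{"api": "send_rows", "payload": {"deltas": [[0.0009, 0, 0.0005, 0, 0, 0], [0.0009, 0, 0.0005, 0, 0, 0]]}}

```text
time: 28.78
position: [0.4738, -0.2413, 0.0239]
ee_rot: [[0.083, -0.986, -0.143], [-0.491, -0.165, 0.855], [-0.867, -0.001, -0.498]]
contact_force: [-2.3, -1.5, 11.2]
opening: 0.594
grasp_force: 25.0
```

Request:
{"api": "send_rows", "payload": {"deltas": [[-0.0006, 0, -0.0003, 0, 0, 0], [-0.0006, 0, -0.0003, 0, 0, 0]]}}

```text
time: 29.02
position: [0.4738, -0.2412, 0.024]
ee_rot: [[0.082, -0.986, -0.143], [-0.492, -0.165, 0.855], [-0.867, -0.0, -0.499]]
contact_force: [-1.3, -1.2, 6.7]
opening: 0.59
grasp_force: 25.0
```

Request:
{"api": "send_rows", "payload": {"deltas": [[0, 0, 0, 0, 0, 0], [0, 0, 0, 0, 0, 0], [0, 0, 0, 0, 0, 0], [0, 0, 0, 0, 0, 0]], "gripper": -0.4}}

```text
time: 29.52
position: [0.4738, -0.2411, 0.0232]
ee_rot: [[0.082, -0.986, -0.143], [-0.492, -0.165, 0.855], [-0.867, 0.0, -0.499]]
contact_force: [-0.4, -0.5, -0.5]
opening: 0.699
grasp_force: 0.0
```

```bash
python3 - <<'E'
from kin import *
np.set_printoptions(precision=4,suppress=True)
st=sensors.sense();print(st["opening"],st["position"],st["contact_force"])
o=np.array([-.031,0,.007]);l=L(9.5);R=np.array(st["ee_rot"]);x=np.array([np.cos(np.radians(9.5)),np.sin(np.radians(9.5)),0])
cr=st["position"]+R@o;cr[2]=.046; print("crown pred",cr)
for c in ["top","scene"]:
    s=optics.snapshot(c); cv2.imwrite(f"pics/{c}9.png",s["image"])
    Q=proj(s,[cr+x*a*.028+l*b*.062-[0,0,z] for a in (-1,1) for b in (-1,1) for z in (0,.03)])
    print(c,"pred",Q.min(0),Q.max(0))
    for q in nets.regions_of(c,"grille")[:3]: print(q["confidence"],q["box"])
    for q in nets.regions_of(c,"foot_pad")[:2]: print("foot",q["confidence"],q["box"])
E
```

```text
0.6994355013669874 [ 0.4738 -0.2411  0.0232] [-0.3984 -0.4928 -0.4908]
crown pred [ 0.4703 -0.2199  0.046 ]
top pred [397.1442 293.1608] [471.0287 333.7581]
0.71 [394.7, 290.5, 472.8, 337.1]
scene pred [185.7545 316.4367] [243.6507 384.9227]
0.87 [184.7, 324.1, 246.1, 384.6]
foot 0.54 [205.9, 325.7, 216.0, 339.2]
foot 0.48 [185.5, 323.6, 238.7, 385.2]
```

Request:
{"api": "send_rows", "payload": {"deltas": [[0, 0, 0, 0, 0, 0], [0, 0, 0, 0, 0, 0], [0, 0, 0, 0, 0, 0]], "gripper": -1}}

```text
time: 30.2
position: [0.4738, -0.2411, 0.0233]
ee_rot: [[0.082, -0.986, -0.143], [-0.492, -0.165, 0.855], [-0.867, 0.0, -0.499]]
contact_force: [-0.0, -1.1, -0.0]
opening: 0.98
grasp_force: 0.0
```

Request:
{"api": "send_rows", "payload": {"deltas": [[0, 0, -0.01, 0, 0, 0], [0, 0, -0.03, 0, 0, 0], [0, 0, -0.07, 0, 0, 0], [0, 0, -0.11, 0, 0, 0], [0, 0, -0.13, 0, 0, 0], [0, 0, -0.13, 0, 0, 0], [0, 0, -0.13, 0, 0, 0]]}}

```text
time: 31.08
position: [0.4922, -0.3517, 0.0876]
ee_rot: [[0.081, -0.986, -0.143], [-0.491, -0.165, 0.855], [-0.867, 0.001, -0.498]]
contact_force: [-0.6, -0.0, 0.6]
opening: 0.998
grasp_force: 0.0
```

```bash
python3 - <<'E'
from kin import *
np.set_printoptions(precision=3,suppress=True)
st=sensors.sense();print(st["opening"],st["position"],st["contact_force"])
# fit pose by IoU of projected silhouette (with foot/arm occlusion ignored) via box and mask in both cams
obs=[]
for c in ["top","scene"]:
    s=optics.snapshot(c); cv2.imwrite(f"pics/{c}10.png",s["image"]); r=nets.regions_of(c,"grille")[0]; obs.append((s,r)); print(c,r["confidence"],r["box"])
def box(p):
    a=p[2];x=np.array([np.cos(a),np.sin(a),0]);l=np.array([-np.sin(a),np.cos(a),0]);cr=np.array([p[0],p[1],.046])
    o=[]
    for s,r in obs:
        Q=proj(s,[cr+x*i*.028+l*j*.062-[0,0,z] for i in (-1,1) for j in (-1,1) for z in (0,.03)]); o+=list(np.r_[Q.min(0),Q.max(0)]-r["box"])
    return np.array(o)
p0=np.array([.4703,-.22,np.radians(9.5)]);print("resid pred",box(p0));r=least_squares(box,p0,loss="soft_l1");print(r.x[:2],np.degrees(r.x[2]),r.fun)
# press pose: knob top from both cameras
for (s,_),c in zip(obs,["top","scene"]):
    for q in nets.regions_of(c,"knob_top")[:2]: print("knob",c,q["confidence"],q["box"])
    for z in (.226,.236):
        ang=np.linspace(0,6.28,24);K=[[.4703+.015*np.cos(t),-.2205+.015*np.sin(t),z] for t in ang]+[[.4703+.015*np.cos(t),-.2205+.015*np.sin(t),z-.014] for t in ang]
        Q=proj(s,K);print(z,Q.min(0),Q.max(0))
Rp=Rt(-25,0)
q=st["qpos"]
for Q,p in ((Rp,[.4703,-.2205,.30]),(Rp,[.4703,-.2205,.20]),(Rt(60,0),[.4703,-.2205,.2])): print(ik(np.array(p),Q,[[-.4,.3,1.5,0,1.3,0]]))
E
```

```text
0.9980925448071798 [ 0.492 -0.352  0.088] [-0.608 -0.043  0.621]
top 0.95 [395.5, 291.0, 472.2, 335.5]
scene 0.9 [186.6, 324.1, 243.2, 386.7]
resid pred [ 1.722  2.143 -1.092 -1.759 -0.88  -7.605  0.424 -1.709]
[ 0.472 -0.222] 12.484322764600817 [ 2.093 -0.16   0.213 -0.823  0.348 -6.649 -0.68  -0.943]
knob top 0.68 [446.3, 308.4, 468.9, 328.8]
0.226 [445.218 306.823] [466.877 327.004]
0.236 [446.525 306.946] [468.455 327.366]
knob scene 0.86 [191.8, 275.4, 215.6, 336.2]
0.226 [189.55  276.442] [208.926 295.59 ]
0.236 [188.473 272.462] [208.01  291.715]
(array([-0.509,  0.167,  1.402,  0.   ,  1.573, -0.073]), np.float64(3.822318226359922e-20))
(array([-0.509,  0.214,  1.574,  0.   ,  1.354, -0.073]), np.float64(8.489178028589041e-28))
(array([-0.509,  0.214,  1.574,  0.   ,  1.354, -1.556]), np.float64(2.1026904494294165e-18))
```

```bash
python3 - <<'E'
from kin import *
np.set_printoptions(precision=3,suppress=True)
st=sensors.sense();R=np.array(st["ee_rot"]);q=st["qpos"]
T=[("via",([.45,-.38,.25],R)),("over",([.47,-.22,.30],Rt(-140,0)))]
plan(T)
for n,(p,Q) in T: q,c=ik(np.array(p),Q,[q]);print(q,c)
E
```

```text
via [-0.1299, 0.0465, -0.0986] [0.0, 0.0, 0.0] dist 0.170 ang 0
over [-0.2503, 0.0004, 0.0103] [-0.279, 1.023, -0.482] dist 0.251 ang 67
[-0.957  1.001  0.591  0.629  2.45   2.318] 7.85929474168545e-17
[-0.508  0.166  1.403  0.     1.573  1.935] 8.467828363394431e-21
```

Request:
{"api": "send_rows", "payload": {"deltas": [[-0.06, 0.02, -0.045, 0, 0, 0], [-0.115, 0.03, -0.08, 0, 0, 0], [-0.173, 0.046, -0.123, 0, 0, 0], [-0.2, 0.04, -0.1, -0.04, 0.15, -0.07], [-0.23, 0.03, -0.08, -0.09, 0.32, -0.15], [-0.25, 0.02, -0.06, -0.13, 0.48, -0.23], [-0.26, 0.015, -0.04, -0.18, 0.65, -0.31], [-0.26, 0.01, -0.02, -0.22, 0.81, -0.38], [-0.25, 0, 0.01, -0.265, 0.97, -0.46], [-0.25, 0, 0.01, -0.279, 1.023, -0.482], [-0.25, 0, 0.01, -0.279, 1.023, -0.482]], "gripper": 1}}

```text
time: 32.75
position: [0.4703, -0.2197, 0.3007]
ee_rot: [[0.643, -0.766, 0.001], [-0.766, -0.643, -0.001], [0.001, -0.0, -1.0]]
contact_force: [0.1, -1.1, -0.3]
opening: 0.002
grasp_force: 0.0
```

Request:
{"api": "send_rows", "payload": {"deltas": [[0, 0, 0, 0, 0, 0], [0, 0, 0, 0, 0, 0]]}}

```text
time: 33.0
position: [0.4705, -0.2214, 0.2996]
ee_rot: [[0.641, -0.767, -0.001], [-0.767, -0.641, 0.001], [-0.001, 0.0, -1.0]]
contact_force: [-0.8, -0.5, -0.1]
opening: 0.006
grasp_force: 0.0
```

```bash
python3 - <<'E'
from h import *
plan([("z.242",([.47,-.22,.242],Rt(-140,0)))]);print(sensors.sense()["opening"],sensors.sense()["contact_force"])
E
```

```text
z.242 [-0.0013, -0.0006, 0.0576] [0.0, 0.001, -0.002] dist 0.058 ang 0
0.0061927821584324754 [-0.82851456 -0.49997648 -0.14366256]
```

Request:
{"api": "send_rows", "payload": {"deltas": [[-0.001, 0, 0.03, 0, 0, 0], [-0.001, -0.001, 0.05, 0, 0, 0], [-0.001, -0.001, 0.06, 0, 0, 0], [-0.001, -0.001, 0.064, 0, 0, 0], [-0.001, -0.001, 0.068, 0, 0, 0], [-0.001, -0.001, 0.072, 0, 0, 0], [-0.001, -0.001, 0.075, 0, 0, 0], [-0.001, -0.001, 0.075, 0, 0, 0]]}}

```text
time: 34.0
position: [0.4705, -0.2193, 0.2248]
ee_rot: [[0.642, -0.766, -0.0], [-0.766, -0.642, -0.0], [0.0, 0.0, -1.0]]
contact_force: [0.4, 1.0, -0.0]
opening: 0.006
grasp_force: 0.0
```

Request:
{"api": "send_rows", "payload": {"deltas": [[0, 0, 0.004, 0, 0, 0], [0, 0, 0.008, 0, 0, 0], [0, 0, 0.012, 0, 0, 0], [0, 0, 0.016, 0, 0, 0], [0, 0, 0.02, 0, 0, 0]]}}

```text
time: 34.62
position: [0.4705, -0.2193, 0.2046]
ee_rot: [[0.642, -0.766, -0.0], [-0.766, -0.642, -0.0], [0.0, 0.0, -1.0]]
contact_force: [0.2, -0.2, 0.2]
opening: 0.005
grasp_force: 0.0
```

```bash
python3 - <<'E'
from h import *
np.set_printoptions(precision=1,suppress=True)
st=sensors.sense();print(st["contact_force"],st["position"])
for c in ["top","scene"]:
    s=optics.snapshot(c); cv2.imwrite(f"pics/{c}11.png",s["image"])
    for l in ("knob_top","foot_pad","gauge_spindle","grille"):
        for q in nets.regions_of(c,l)[:2]: print(c,l,round(q["confidence"],2),np.array(q["box"]))
    for z in (.236,.226,.205):
        K=[[.4703+.015*np.cos(t),-.2205+.015*np.sin(t),z-h] for t in np.linspace(0,6.28,24) for h in (0,.014)]; Q=proj(s,K);print("knob",z,Q.min(0),Q.max(0))
    for z in (.085,.06,.055): K=[[.4703+.008*np.cos(t),-.2205+.008*np.sin(t),z+h] for t in np.linspace(0,6.28,24) for h in (0,.004)]; Q=proj(s,K);print("foot",z,Q.min(0),Q.max(0))
    print("tcp px",proj(s,[st["position"]]))
E
```

```text
[ 0.2 -0.2  0.2] [ 0.5 -0.2  0.2]
top knob_top 0.59 [400.7 178.3 459.4 197.8]
top gauge_spindle 0.63 [382.4 244.7 460.6 353.9]
top grille 0.66 [396.4 298.  439.5 335.4]
knob 0.236 [446.5 306.9] [468.5 327.4]
knob 0.226 [445.2 306.8] [466.9 327. ]
knob 0.205 [442.6 306.6] [463.7 326.3]
foot 0.085 [434.9 309.5] [444.4 318.7]
foot 0.06 [432.4 309.2] [441.7 318.2]
foot 0.055 [431.9 309.1] [441.2 318.1]
tcp px [[453.2 316.4]]
scene knob_top 0.55 [192.5 280.3 218.7 334.7]
scene foot_pad 0.5 [209.6 327.5 216.1 337.1]
scene gauge_spindle 0.78 [191.3 282.  218.8 336.1]
scene gauge_spindle 0.63 [174.2 276.3 286.2 410.8]
scene grille 0.81 [186.3 324.6 240.5 387.4]
knob 0.236 [188.5 272.5] [208.  291.7]
knob 0.226 [189.5 276.4] [208.9 295.6]
knob 0.205 [191.8 284.6] [210.8 303.5]
foot 0.085 [206.7 328.4] [215.7 336.8]
foot 0.06 [208.8 336.3] [217.6 344.6]
foot 0.055 [209.2 337.9] [218.  346.2]
tcp px [[201.3 291.1]]
```

```bash
python3 - <<'E'
import cv2,numpy as np
for n in ("0","11"):
    g=cv2.cvtColor(cv2.imread(f"pics/scene{n}.png"),6)
    print(n);
    for y in range(262,346,3): print(y,' '.join("%3d"%v for v in g[y,180:228:2]))
E
```

```text
0
262  73  72  71  95 102 101 103 102 102 101 102 102 102 102 102 103 102 104 102 103 102 102 104 103
265  74  72  78 103 103 103 102 102 102 102 103 102 102 103 103 103 101 102 103 103 102 102 103 102
268  72  74 105 103 103 101 102 102 103 101 102 102 101 103 102 102 102 102 102 103 102 103 102 103
271  71  92 102 101 102 101 101 102 102 102 102 101 102 102 102 102 103 101 102 102 103 102 103 103
274  93 104 103 101 103 102 102 104 106  98  91  99 106 103 102 103 102 103 102 102 102 103 102 102
277 104 103 103 101 102 102 104  49  43  46  48  48  48  69 106 101 102 102 102 102 102 102 102 102
280 102 102 102 102 102  99  39  44  45  47  48  50  51  53  83 104 103 101 101 104 103 103 103 101
283 102 102 102 102 104  86  43  46  46  47  48  52  53  53  38 107 102 103 102 103 102 103 103 101
286 102 102 100 102 102  98  25  48  48  47  52  49  37  20  31 107 102 102 103 102 102 102 102 102
289 102 102 102 103 102 106  40  22  26  24  23  24  23  29  99 103 102 101 103 102 102 102 103 103
292 102 102 103 102 103 103 104  94  57  26  38  67  93 108 101 103 103 102 101 102 102 103 102 10
[... 3804 characters left out ...]

325 101 101 101 100 102 102 102 102 105 102 126 235 233 198 102 110 102 185 220  75 116  42  50  54
328 101 101 101 101 100 101 101 102 100 106 235 219 221 229 131 111 101 236 122 183 218 110 242 161
331 101 102 101 102 101 101 101 100 101 233 223 221 219 220 221 134  98 195 240 243 152 209 174 141
334 101 101 101 101 101 101 102  88 234 222 222 224 223 216 172 154 163 182 194  99 210 214 200 255
337 102 102 101 101 102 100  85 238 223 224 224 225 216 177 216 172 123 238 133 177 219 102 233 177
340  95  94  94 101 103  93 227 223 222 220 220 209 184 239 242 147 234 144 147 215 106 202 194 120
343  95  95  94  94  86 232 215 213 209 209 213 196 216 250 205 247 217 208 235 220 185 198  95 220
```

Request:
{"api": "send_rows", "payload": {"deltas": [[0, 0, 0.002, 0, 0, 0], [0, 0, 0.004, 0, 0, 0], [0, 0, 0.006, 0, 0, 0], [0, 0, 0.006, 0, 0, 0]]}}

```text
time: 35.62
position: [0.4706, -0.2193, 0.1988]
ee_rot: [[0.642, -0.766, -0.0], [-0.766, -0.642, -0.0], [0.0, 0.0, -1.0]]
contact_force: [0.3, 0.2, 1.8]
opening: 0.004
grasp_force: 1.2
```

```bash
python3 - <<'E'
from h import *
s=optics.snapshot("scene"); cv2.imwrite("pics/scene12.png",s["image"]); g=cv2.cvtColor(s["image"],6)
for y in range(271,304,3): print(y,' '.join("%3d"%v for v in g[y,180:228:2]))
K=[[.4705,-.2193,z] for z in (.19,.2,.21,.22,.23,.24)];print(proj(s,K))
w=optics.snapshot("wrist");cv2.imwrite("pics/w12.png",w["image"]);print("wrist tcp px",proj(w,K))
g=cv2.cvtColor(w["image"],6)
for y in range(150,350,8): print(y,' '.join("%3d"%v for v in g[y,220:430:8]))
E
```

```text
271 102 102 101  99 155 156 156 144  36 163 154 155 152  97 101 102 102 102 102 101 103 102 103 101
274 102 102 102 101 117 156 155 162  31 136 155 154 149 108 101 103 102 102 102 102 102 103 103 101
277 102 103 101 103  94 170 154 158 133  89 159 155 161 121 102 102 102 102 103 101 102 102 102 103
280 101 102 102 102 101 118 156 155 153  11 165 155 156 126  82 103 103 102 102 103 101 102 101 102
283 102 102 102 102 103  96 166 156 160  60 119 157 153  63  50 107 102 102 102 103 103 102 101 102
286 101 101 102 102 102  99  13  56 124 137  60 112  15  35  11  97 102 102 103 103 102 102 101 101
289 102 101 102 101 102 105  43  26  24  24  26  25  26  22  43 108 102 102 103 103 102 102 102 103
292 102 101 102 101 102 103 103  37  21  21  25  21  12  69 107 103 101 102 103 102 102 102 102 103
295 102 101 102 101 101 103 102 108 102 103 112 117 120 100 103 101 102 101 101 102 102 101 101 102
298 102 102 101 103 101 103  81  36  38  32 105 121 118 108 101 102 103 102 102 101 101 102 102 101
301 102 101 102 101 101 111  41  45  48  47  65 124 120 113 108 103 101 102 102 102 101 101 102 103

[... 2462 characters left out ...]
 124 125 120 118  85  85  85
302 125  40  41  39  40  40  39  39  40  40  38  39  44 128  39  43  42  41  42  40  41  39  39  42  48  87  85
310  49  41  40  39  38  39  40  41  40  42  40  41  41 119  41  39  41  42  41  42  39  43  38  38  42  85  87
318  42  41  41  38  40  40  41  41  42  39  39  40  41 111  39  43  40  41  42  37  39  40  38  43  40  41  86
326  41  40  42  43  41  43  40  42  43  39  40  41  58 129  41  41  37  36  40  38  41  40  40  39  38  40  67
334  43  45  39  42  42  43  40  41  40  43  43  44  70 137  43  45  42  40  41  44  43  45  43  42  41  41  44
342  56  58  58  56  59  56  57  56  57  55  57  59  85 144  57  58  57  57  58  57  57  55  55  58  56  57  59
```

Request:
{"api": "send_rows", "payload": {"deltas": [[0, 0, 0.004, 0, 0, 0], [0, 0, 0.008, 0, 0, 0], [0, 0, 0.01, 0, 0, 0], [0, 0, 0.01, 0, 0, 0]]}}

```text
time: 36.22
position: [0.4705, -0.2193, 0.1886]
ee_rot: [[0.642, -0.766, -0.001], [-0.766, -0.642, -0.0], [-0.0, 0.001, -1.0]]
contact_force: [-0.1, -0.0, 0.8]
opening: 0.005
grasp_force: 0.4
```

```bash
cat > foot.py <<'E'
from h import *
import glob
def yel(im):
    h=cv2.cvtColor(im,cv2.COLOR_BGR2HSV)[315:360,200:230].astype(int); w=((h[...,0]>15)&(h[...,0]<35)&(h[...,1]>110))*h[...,1]
    ys,xs=np.nonzero(w); return (len(ys),round(np.average(xs+200,weights=w[ys,xs]),2),round(np.average(ys+315,weights=w[ys,xs]),2)) if len(ys) else None
def knobrow(im):
    g=cv2.cvtColor(im,6).astype(float); out=[]
    for x in range(194,208,2):   # lower dark->bright edge of knob
        c=g[284:330,x]; k=[i for i in range(len(c)-1) if c[i]<75<=c[i+1]]
        out.append(round(284+k[0]+(75-c[k[0]])/(c[k[0]+1]-c[k[0]]),1) if k else None)
    return out
if __name__=="__main__":
    import sys
    st=sensors.sense();s=optics.snapshot("scene");n=sys.argv[1];cv2.imwrite(f"pics/scene{n}.png",s["image"])
    for f in ["0","11","12"][:3 if n=="13" else 0]+[n]: im=cv2.imread(f"pics/scene{f}.png");print(f,"foot",yel(im),"knob",knobrow(im))
    print(st["time"],st["position"][2],st["contact_force"],st["grasp_force"])
    print("pred foot rows",[(z,np.round(proj(s,[[.4703,-.2205,z+.002]])[0],1)) for z in (.09,.08,.07,.06,.05,.046)])
E
python3 foot.py 13
```

```text
0 foot (39, np.float64(212.03), np.float64(332.7)) knob [np.float64(291.5), np.float64(292.4), np.float64(292.7), np.float64(292.6), np.float64(292.2), np.float64(291.7), np.float64(290.2)]
11 foot (41, np.float64(211.92), np.float64(332.79)) knob [np.float64(291.5), np.float64(292.4), np.float64(292.7), np.float64(292.6), np.float64(292.2), np.float64(291.6), np.float64(290.2)]
12 foot (42, np.float64(212.26), np.float64(334.04)) knob [np.float64(292.8), np.float64(293.8), np.float64(294.3), np.float64(294.3), np.float64(294.0), np.float64(293.2), np.float64(292.2)]
13 foot (44, np.float64(213.27), np.float64(337.19)) knob [np.float64(323.2), np.float64(323.7), np.float64(307.8), np.float64(298.5), np.float64(297.9), np.float64(297.7), np.float64(296.8)]
36.225 0.18856243636718978 [-0.11521709 -0.00887653  0.84660068] 0.4059534310363233
pred foot rows [(0.09, array([210.8, 331. ])), (0.08, array([211.6, 334.2])), (0.07, array([212.4, 337.3])), (0.06, array([213.2, 340.5])), (0.05, array([214. , 343.5])), (0.046, array([214.3, 344.7]))]
```

Request:
{"api": "send_rows", "payload": {"deltas": [[0, 0, 0.005, 0, 0, 0], [0, 0, 0.01, 0, 0, 0], [0, 0, 0.014, 0, 0, 0], [0, 0, 0.016, 0, 0, 0], [0, 0, 0.016, 0, 0, 0]]}}

```text
time: 36.9
position: [0.4704, -0.2193, 0.1725]
ee_rot: [[0.642, -0.766, -0.001], [-0.766, -0.642, -0.0], [-0.0, 0.001, -1.0]]
contact_force: [-0.6, 0.3, 0.3]
opening: 0.007
grasp_force: 0.1
```

```bash
python3 foot.py 14 | head -2
```

```text
14 foot (41, np.float64(214.54), np.float64(342.25)) knob [np.float64(323.2), np.float64(323.7), np.float64(323.3), np.float64(291.3), np.float64(304.3), np.float64(303.9), np.float64(303.5)]
36.9 0.17249646440929506 [-0.59167508  0.3412065   0.33270157] 0.1329819147940725
```

Request:
{"api": "send_rows", "payload": {"deltas": [[0, 0, 0.002, 0, 0, 0], [0, 0, 0.004, 0, 0, 0], [0, 0, 0.004, 0, 0, 0]]}}

```text
time: 37.33
position: [0.4705, -0.2193, 0.1686]
ee_rot: [[0.642, -0.766, -0.0], [-0.766, -0.642, -0.0], [-0.0, 0.001, -1.0]]
contact_force: [-0.8, 0.5, 2.5]
opening: 0.006
grasp_force: 0.9
```

```bash
python3 foot.py 15 | head -2
```

```text
15 foot (42, np.float64(214.71), np.float64(343.41)) knob [np.float64(323.2), np.float64(323.7), np.float64(323.3), np.float64(291.2), np.float64(305.8), np.float64(305.6), np.float64(305.2)]
37.325 0.16862430313776883 [-0.77432905  0.49138978  2.52246817] 0.866589515141527
```

Request:
{"api": "send_rows", "payload": {"deltas": [[0, 0, 0.0015, 0, 0, 0], [0, 0, 0.003, 0, 0, 0], [0, 0, 0.003, 0, 0, 0]]}}

```text
time: 37.75
position: [0.4705, -0.2193, 0.1657]
ee_rot: [[0.642, -0.766, -0.0], [-0.766, -0.642, -0.0], [-0.0, 0.0, -1.0]]
contact_force: [-1.3, 0.8, 1.9]
opening: 0.005
grasp_force: 1.2
```

```bash
python3 foot.py 16 | head -2
```

```text
16 foot (42, np.float64(215.21), np.float64(344.41)) knob [np.float64(323.2), np.float64(323.7), np.float64(323.3), np.float64(291.2), np.float64(306.9), np.float64(306.6), np.float64(306.1)]
37.75 0.1656993010054472 [-1.27014019  0.8233026   1.92674197] 1.1984453712284449
```

Request:
{"api": "send_rows", "payload": {"deltas": [[0, 0, 0.0015, 0, 0, 0], [0, 0, 0.003, 0, 0, 0], [0, 0, 0.003, 0, 0, 0]]}}

```text
time: 38.17
position: [0.4705, -0.2193, 0.1627]
ee_rot: [[0.642, -0.766, -0.0], [-0.766, -0.642, -0.0], [0.0, 0.0, -1.0]]
contact_force: [-2.5, 0.7, 4.2]
opening: 0.004
grasp_force: 1.7
```

```bash
python3 foot.py 17 | head -2
```

```text
17 foot (39, np.float64(215.07), np.float64(345.11)) knob [np.float64(323.2), np.float64(323.7), np.float64(323.3), np.float64(291.2), np.float64(298.7), np.float64(307.6), np.float64(307.4)]
38.175 0.16269605038267504 [-2.45622688  0.72396331  4.15901079] 1.6660999502346385
```

Request:
{"api": "send_rows", "payload": {"deltas": [[0, 0, 0.0015, 0, 0, 0], [0, 0, 0.003, 0, 0, 0], [0, 0, 0.003, 0, 0, 0]]}}

```text
time: 38.6
position: [0.4705, -0.2193, 0.1598]
ee_rot: [[0.642, -0.766, -0.0], [-0.766, -0.642, -0.0], [0.0, 0.0, -1.0]]
contact_force: [-2.3, 1.3, 4.2]
opening: 0.005
grasp_force: 2.2
```

```bash
python3 foot.py 18 | head -2; python3 - <<'E'
import cv2
# foot position by sub-pixel registration against frame 18
b=cv2.imread("pics/scene18.png")
for n in (14,15,16,17,18):
    a=cv2.imread(f"pics/scene{n}.png")
    c=cv2.cvtColor(a,cv2.COLOR_BGR2HSV)[330:356,204:226]; print(n); print('\n'.join(' '.join("%3d"%v if 15<h<35 else "  ." for h,v in zip(r[:,0],r[:,1])) for r in c[6:24,3:19])) if n in (15,17,18) else 0
E
```

```text
18 foot (36, np.float64(215.11), np.float64(345.25)) knob [np.float64(323.2), np.float64(323.7), np.float64(323.3), np.float64(291.2), np.float64(298.9), np.float64(311.9), np.float64(324.3)]
38.6 0.1598423458907934 [-2.31616637  1.32068606  4.19183111] 2.2179313749074936
14
15
 30  34  27   7  31  26  27  27  29  29  30  29  31  23  30  31
 31  31  29  24  30  30  28  21  22  26  31  32  26  31  31  32
 30  33  29  31  30  26  28  21  10   .  17  28  22  29  32  28
 25  27  33  17  10  15  14  12  91 129  39  13  25  30  30  29
 19  16  27  13  63 118   .   .  96 186 165  89   .  17  29  32
 20  23  23  28 109 188  59   .  77 195 218 179  97   .  28  30
 32  30  23  53 170 204 113   .   . 151 222 202 112   .  27  28
 33  31  16  34 233 222 175   .   . 170 218 208 103   .  27  29
 35  26   8  13 130 224 211 176 195 203 219 167  38  21  30  33
 32  25  15   . 120 235 217 212 217 214 224  81  15  23  25  31
 27  17  19  11  50 164 233 225 229 205 113  12  25  28  31  33
 33  15  19  26  20  32  70  80  68  18  13  24  25  30  33  31
 28  28  32  30  28  23  19  23  19  12  28  14  24  
[... 1943 characters left out ...]
  32  19  13  62 214 159   .   . 146 224 219 160   .  27  28
 34  27  10   3  84 230 181   .   . 102 202 227 107   .  24  32
 32  19  10  17 164 232 202 110  39 165 208 235  80   .  28  31
 30  19  15  13  40 241 220 204 200 203 218 239  52  12  25  33
 31  18  17  15  33 165 227 219 221 229 237  63  13  28  33  30
 28  29  33  29  23  43 138 186 241 221  45   .   7  24  32  30
 24  32  34  27  26  22  22  20  18  23  26   1  20  33  28  21
 28  33  26  30  29  30  24  20  19  27  15   6  17  31  28  17
 30  30  28  31  30  28  29  27  28  30  30  31  35  34  19  19
 29  25  30  30  29  27  27  26  31  30  26  29  32  31  29  33
 27  29  29  33  30  28  24  29  27  30  29  29  31  30  30  28
```

Request:
{"api": "send_rows", "payload": {"deltas": [[0, 0, 0.0012, 0, 0, 0], [0, 0, 0.0024, 0, 0, 0], [0, 0, 0.0024, 0, 0, 0], [0, 0, 0.0024, 0, 0, 0]]}}

```text
time: 39.15
position: [0.4705, -0.2194, 0.1575]
ee_rot: [[0.642, -0.766, -0.0], [-0.766, -0.642, -0.0], [0.0, 0.0, -1.0]]
contact_force: [-2.3, 1.9, 5.2]
opening: 0.005
grasp_force: 2.7
```

```bash
python3 foot.py 19 | head -2
```

```text
19 foot (36, np.float64(215.21), np.float64(345.37)) knob [np.float64(323.2), np.float64(323.7), np.float64(323.3), np.float64(291.2), np.float64(298.8), np.float64(323.3), np.float64(324.3)]
39.15 0.15754067845679204 [-2.30880522  1.89188564  5.22462771] 2.7337073808303103
```

Request:
{"api": "send_rows", "payload": {"deltas": [[0, 0, -0.003, 0, 0, 0], [0, 0, -0.01, 0, 0, 0], [0, 0, -0.03, 0, 0, 0], [0, 0, -0.08, 0, 0, 0], [0, 0, -0.13, 0, 0, 0], [0, 0, -0.16, 0, 0, 0], [0, 0, -0.16, 0, 0, 0], [0, 0, -0.16, 0, 0, 0]]}}

```text
time: 40.2
position: [0.4703, -0.2192, 0.3163]
ee_rot: [[0.642, -0.766, -0.002], [-0.766, -0.642, 0.0], [-0.001, 0.001, -1.0]]
contact_force: [0.5, -0.3, -0.1]
opening: 0.005
grasp_force: 0.0
```

```bash
python3 - <<'E'
from foot import *
s=optics.snapshot("scene");im=s["image"];cv2.imwrite("pics/scene20.png",im);a=cv2.imread("pics/scene0.png")
print("foot",yel(im))
# knob shift: match knob template (top face + side) from start frame along the spindle's image line
t=a[273:294,188:212]; r=cv2.matchTemplate(im[273:325,188:222],t,cv2.TM_CCOEFF_NORMED);_,v,_,l=cv2.minMaxLoc(r);print("knob shift px",l,v)
y=l[1]; c=r[max(y-1,0):y+2,l[0]]; d=(c[0]-c[2])/(2*(c[0]-2*c[1]+c[2])) if len(c)==3 else 0; print("sub",y+d)
for z0 in (.228,.230,.232):
    print(z0,[(k,np.round(proj(s,[[.4703,-.2205,z0-k*.001]])[0]-proj(s,[[.4703,-.2205,z0]])[0],2)) for k in (41,43,45,47)])
for q in nets.regions_of("scene","grille")[:1]: print(q["confidence"],q["box"])
optics.snapshot("top")
for q in nets.regions_of("top","grille")[:1]: print(q["confidence"],q["box"])
g=cv2.cvtColor(im,6)
for yy in range(285,325,2): print(yy,' '.join("%3d"%v for v in g[yy,186:222:2]))
E
```

```text
foot (36, np.float64(215.2), np.float64(345.38))
knob shift px (4, 17) 0.7184996008872986
sub 17.398624
0.228 [(41, array([ 3.98, 15.7 ])), (43, array([ 4.17, 16.45])), (45, array([ 4.36, 17.18])), (47, array([ 4.55, 17.92]))]
0.23 [(41, array([ 3.99, 15.75])), (43, array([ 4.18, 16.5 ])), (45, array([ 4.37, 17.24])), (47, array([ 4.56, 17.98]))]
0.232 [(41, array([ 4. , 15.8])), (43, array([ 4.19, 16.55])), (45, array([ 4.38, 17.29])), (47, array([ 4.57, 18.03]))]
0.8 [185.9, 323.5, 242.6, 387.5]
0.91 [395.4, 298.5, 467.3, 337.4]
285 102 103 103 102 103 103 103 102 102 102 102 103 103 103 104 102 104 104
287 103 103 103 103 102 103 101 102 102 103 103 102 103 103 102 103 102 103
289 103 103 103 102 103 103 103 102 102 103 103 102 103 103 102 103 103 103
291 102 103 103 102 102 101 103 104 107 107 107 106 104 102 103 103 102 103
293 102 102 102 104 103 103 101  85  53  48  46  70  98 104 102 102 102 103
295 102 102 103 102 107  96  49  43  46  48  50  51  55  96 104 102 103 102
297 102 102 104 105  45  36  44  47  48  49  50  52  51  86 104 104 103 103
299 103 103 101  48  43  45  46
[... 256 characters left out ...]
 101 103 102 103
307 117  43  42  40  41  24  19  22  25  22  22  23  38  91  77  99  97 100
309 131  24  37  40  39  15  52  45  22  26  32  51  64  57  89 101 102  99
311 123  27  32  36  37  18  38  73  67  56  60  64  62  59 102  99 100 101
313 106  27  30  32  31  20  22  57  61  64  60  56  55  78  97  99  98  97
315  85  28  30  30  25  20  19  54  55  57  56  60  68 102 102 106 106 107
317  55  23  30  29  24  21  17  43  58  56  57  56  56  59  68  83  99 109
319 109  16  26  27  23  23  19  29  54  57  58  55  56  56  56  54  56  64
321 105  71  11  18  20  23  18  28  46  55  57  56  54  56  55  56  56  56
323 102 104 102  99  69  20  64 102 163  30  50  54  49  51  69  42  53  54
```

```bash
python3 -c "
from workcell import robot; print(robot.job_done())"
```

```text
the job is handed in; nothing more can be done
None
```

I handed in the job at about 40 s: the grille is face up on the gauge plate within about 3 mm of the foot's axis, and the foot rests on it with the spring pushed in about 6 mm (from foot and knob travel in the images, between 5 and 8 mm); the first regrasp slipped and shoved the standing grille, which stayed upright.

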